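# Tip a tall tin onto its side and feed it into the tin rack

## Robot

A 6-joint arm with a two-finger parallel gripper is mounted at the origin on a cart in front of the work surface, level with it; the furniture and walls round the work are solid. World frame = base frame: x ahead of the robot, y to its left, z up, the work surface at z = 0. Lengths are in m, angles in rad, forces in N, time in s.
With the tool pointing down it reaches from about 0.3 to 0.85 m from the base axis. Payload 5.4 kg.
Tool frame: the origin (TCP) lies at the centre of the arm's flange, where the gripper is bolted on; the fingertips stand 173 mm ahead of it and the grasp point (between the pads) lies 155 mm ahead of it; z points along the fingers, y is the direction in which the jaws open and shut (so a half turn about z gives the same grasp; the last joint's range is limited). The gripper opens to 85 mm and grips with 20 to 120 N. Pads are 22 mm wide; open, the fingers measure 114 mm over their backs; the gripper's body (76 mm by 85 mm) begins 54 mm behind the grasp point. The pads swing forward as they close: fully open they stand 13 mm farther back than shut.
Start: joints at [-1.556, 0.158, 1.597, -0, 1.386, -0.21], TCP at [0.128, -0.561, 0.405] pointing down, gripper open.
Joint ranges: [-2.91, 2.91], [-0.94, 2.29], [0.18, 2.7], [-1.29, 4.43], [0.17, 2.64], [-3, 3]. Speed limits (rad/s): [2.57, 2.57, 3.14, 3.14, 3.14, 3.14].

## Interface

Orientations are given as a 3x3 rotation matrix whose columns are the frame's x, y, z axes.
In Python, from bench import ctrl gives the robot as it stands. The module is installed in compiled form; this text tells all that it offers.
- The arm moves only by the tool servo_tool, never from a script. Its argument "steps" is a list of rows, each a list of 4 numbers: the shift along the tool's x, y, z in cm, then the turn about the tool's z in degrees. A call has exactly 5 rows; each row shifts and turns the pose as measured when the row begins, along the tool's axes as they then stand; what a row does not reach is not made up. A row lasts 1/8 s, in which the tool goes at most 62.5 mm and 10.7 degrees, less where a joint would pass 70% of its speed; a pose out of reach is approached as far as the arm can. A call with a gripper value outside its range is refused whole. "jaw" is the closure in counts, from 0 (fully open) to 255 (shut), set as the call begins (left out, the last holds). The fingers move at their own pace and stop on an object; "grip_force" is the grip in N (left out, the last holds). Time passes only in rows, so rows that do not move let the fingers close, or fill a call up. It gives the time, the measured TCP pose, the force and the opening at its end, in the units of the state.
- ctrl.sense(): the state, without advancing time (a new reading comes with each control period).
- ctrl.camera(name): name is "scene" or "side" or "wrist"; returns (picture, depth): 400x640x3 uint8, red, green, blue; 400x640 float32, m along the optical axis (not along the pixel's ray), 0 where there is no reading.
- ctrl.calibration(name): a dict with "mtx" (3x3 intrinsics, pixels), "distortion" ([k1, k2, p1, p2, k3] as OpenCV has them; the pictures are not rectified), "cam_to_world" (4x4, takes a point from camera to world coordinates); the wrist camera has in their place "T_tool_cam" (4x4, takes a point from camera to tool coordinates, whose origin is the TCP and whose axes are the flange's). Camera axes: x right, y down, z forward; pixel columns grow to the right and rows downward; lengths in m; the calibration is good to about 2 mm. A picture is of the moment at which its call begins: read the wrist's pose just before it. calibration takes no time and is no camera call.
- ctrl.close_job(): hands the job in, once; it reports no verdict.
The state is a dict: "t": time; "joints": joint angles; "qd": joint speeds; "tau": joint torques, N m; "ee_pos": TCP position; "orientation": TCP orientation; "force": force on the tool from outside, world axes, zero at the start; "ft_torque": the same for the moment, N m; "opening": finger opening in m.
Only numpy, scipy, OpenCV 4.12 (cv2) and the standard library are available. Lean on these libraries where they do the work, as an engineer would, in place of code of your own. Each camera call takes 0.05 s, during which the arm holds its last target.

## Task

Top up the steel tin rack with the tall tin that stands among the spice jars. There is no room to tip it there, so first stand it upright on the ribbed rubber mat and let go of it, then tip it over onto its side on the mat by pushing near its top. Pick the lying tin up across its middle, lay it on the rack's loading ledge and push it in through the spring flap until it has rolled to the back and the flap hangs shut behind it, leaving all the other things where they are.

Things in the scene. Friction and masses are not known exactly. Their poses are not given: they have to be found in the camera images.
- tin_mid (a point): Centre (half-way up, also the balance point) of the tall tin: plain food tin with a blank paper label, 54 mm in diameter, 133 mm tall, about 0.3 kg. It starts upright on the thin steel cover plate at the front left (plate top 5 mm up), at one of four places about 95 mm apart that it shares with a short tin and two spice jars. Its z axis runs along the tin (up at the start).
- tall_tin: The tall tin itself; origin at the centre of its lower end, z along the tin.
- mat: Black ribbed rubber mat, 245 mm (its x) by 200 mm (its y), fixed; origin at the centre of its underside. Its x points roughly away from the robot. Ribs along x, 16 mm apart, tops 10 mm up; border 6 mm wide, 13 mm high. A tin that falls along x comes to lie between two ribs and hardly rolls (centre then about 36 mm up); one that falls across them rolls along the mat.
- rack: Steel tin rack, fixed: 330 mm deep, 154 wide, 224 high; origin on the surface straight under the flap, at mid-width. Its x points into the rack (roughly away from the robot), its y runs across it, along the tins that already fill the lower run. The upper run begins at the flap; a steel top sheet, top 224 mm up, covers it from 9 mm in front of the flap on. The loading ledge is in front.
- crest (a point): Middle of the crest of the loading floor, 35 mm in front of the flap, 150 mm up; axes as the rack's. From the ledge the floor rises 3 degrees to it; behind it the floor slopes down 12 degrees, on under the flap. A tin pushed beyond the flap rolls on by itself and rests with its centre about 104 mm behind the flap, 148 mm up; pushed only just over the crest it may hang against the flap.
- ledge (a point): Point on the floor of the loading ledge (146 mm up) under the axis of a tin that rests there, 69 mm in front of the crest, 104 in front of the flap; axes as the rack's. A tin laid along the rack's y rolls gently toward the robot against the front lip (6 mm high, 16 mm in front of this point), its centre 27 mm above the floor. Side cheeks 20 mm high flare from 148 mm apart at the flap to 168.
- flap (a joint): Spring flap of the rack's upper run, hinged along its top edge 216 mm up, 142 mm wide, hanging down to about 176 mm (32 mm above the floor there); 0 = hanging shut, opens inward only (away from the ledge) to 1.45 rad; a weak spring (under 0.5 N at its edge) shuts it.
- flap_edge (a point): Middle of the flap's lower edge.
- short_tin: Short tin of the same make, 54 mm in diameter, 68 mm tall; origin at the centre of its underside. Leave it where it is.
- jar_a: Spice jar with a pale lid, 47 mm in diameter, 98 mm tall; origin under its centre. Leave it where it is.
- jar_b: Spice jar with a ribbed lid, 44 mm in diameter, 105 mm tall; origin under its centre. Leave it where it is.
- garlic: Garlic bulb, about 56 mm; origin under its centre. Leave it where it is.
- lemon: Lemon, 83 x 58 mm; origin under its centre. Leave it where it is.

How it is judged:
On the way, in this order (a step that is already met when the one before it is completed fails the run):
1. the tall tin stands upright on the mat, let go and at rest (angle between tin_mid's own z axis and vertical below 0.08 rad and x of tin_mid in the frame of mat between -0.123 and 0.123 m and y of tin_mid in the frame of mat between -0.1 and 0.1 m and z of tin_mid in the frame of mat between 0.06 and 0.09 m and contact force between the fingers and tall_tin below 0.2 N and linear speed of tall_tin below 0.03 m/s), for 0.2 s.
2. the tall tin lies on its side on the mat, untouched and at rest (angle between tin_mid's own z axis and vertical between 1.42 and 1.72 rad and x of tin_mid in the frame of mat between -0.123 and 0.123 m and y of tin_mid in the frame of mat between -0.1 and 0.1 m and z of tin_mid in the frame of mat between 0.025 and 0.05 m and contact force between the fingers and tall_tin below 0.2 N and linear speed of tall_tin below 0.03 m/s), for 0.2 s.
At the end, for the whole second after the job is handed in: The tall tin lies at rest across the rack's upper run, inside the rack (its centre 50 to 150 mm behind the flap, 120 to 180 mm up, within 30 mm of mid-width, along the rack's y within 0.2 rad), released, and the flap hangs shut (below 0.08 rad) (x of tin_mid in the frame of rack between 0.05 and 0.15 m and y of tin_mid in the frame of rack between -0.03 and 0.03 m and z of tin_mid in the frame of rack between 0.12 and 0.18 m and angle between the z axis of tall_tin and the y axis of rack, either way round below 0.2 rad and value of joint flap below 0.08 rad and contact force between the fingers and tall_tin below 0.2 N and linear speed of tall_tin below 0.03 m/s); the robot touches nothing.
It fails at once if a spice jar or the short tin beside the tall tin is shifted by more than 3 cm (distance of any of short_tin, jar_a, jar_b from where it was at the start of the episode above 0.03 m).
It fails at once if the garlic or the lemon is shifted by more than 3 cm (distance of any of garlic, lemon from where it was at the start of the episode above 0.03 m).
It also fails if it takes over 72 s, if anything falls off the work surface, if the arm or the gripper's body presses on something with over 40 N, if the wrist force passes 120 N, or if a joint passes its speed limit or range.

## Working session

There is one attempt and no reset: what is moved stays moved. The work goes in short steps, Python scripts to look and compute and a tool call to move; the robot and the scene stay as the last step left them, time stands still between calls to the robot, and variables do not carry over. Pictures are saved under pics/ and viewed, and the job is handed in when it is done.

Besides the shell and the picture viewer there is one more tool, called after "Request:" by a JSON object that holds its "api" and its "payload". servo_tool: Moves the arm, as the interface text tells. Its arguments: {"type":"object","properties":{"steps":{"type":"array","items":{"type":"array","items":{"type":"number"}}},"jaw":{"type":"number"},"grip_force":{"type":"number"}},"required":["steps"]}

```bash
ls; mkdir -p pics
cat > h.py <<'E'
import numpy as np, cv2
from bench import ctrl
np.set_printoptions(precision=4,suppress=True)
def grab(name,tag):
    s=ctrl.sense(); im,d=ctrl.camera(name); c=ctrl.calibration(name)
    cv2.imwrite(f'pics/{tag}.png',im[:,:,::-1]); np.savez(f'{tag}.npz',im=im,d=d,mtx=c['mtx'],dist=c['distortion'],T=pose(name,s,c))
    return im,d
def pose(name,s,c):
    if name!='wrist': return np.array(c['cam_to_world'])
    T=np.eye(4); T[:3,:3]=s['orientation']; T[:3,3]=s['ee_pos']; return T@np.array(c['T_tool_cam'])
def load(tag):
    return np.load(f'{tag}.npz')
def ray(z,uv):
    p=cv2.undistortPoints(np.array(uv,float).reshape(-1,1,2),z['mtx'],z['dist']).reshape(-1,2)
    r=np.c_[p,np.ones(len(p))]; return z['T'][:3,3],r@z['T'][:3,:3].T
def onplane(z,uv,h):
    o,r=ray(z,uv); t=(h-o[2])/r[:,2]; return o+r*t[:,None]
def bydepth(z,uv):
    o,r=ray(z,uv); d=np.array([z['d'][int(v),int(u)] for u,v in np.array(uv).reshape(-1,2)]); return o+r*d[:,None]
def cloud(z):
    h,w=z['d'].shape; u,v=np.meshgrid(np.arange(w),np.arange(h)); o,r=ray(z,np.c_[u.ravel(),v.ravel()])
    P=o+r*z['d'].ravel()[:,None]; P[z['d'].ravel()<=0]=np.nan; return P.reshape(h,w,3)
E
python3 - <<'E'
from h import *
for n in('scene','side','wrist'): grab(n,n+'0'); print(n,load(n+'0')['T'])
s=ctrl.sense();print(s)
E
```

```text
pics
scene [[-0.7102 -0.363   0.6031 -0.363 ]
 [-0.7038  0.3815 -0.5992  0.9045]
 [-0.0126 -0.8501 -0.5265  0.9252]
 [ 0.      0.      0.      1.    ]]
side [[ 0.9972 -0.0611  0.0441  0.4699]
 [-0.0732 -0.6473  0.7587 -0.9023]
 [-0.0179 -0.7598 -0.65    0.9208]
 [ 0.      0.      0.      1.    ]]
wrist [[ 0.2236 -0.9293 -0.2939  0.2031]
 [-0.9747 -0.2138 -0.0656 -0.5437]
 [-0.0019  0.3011 -0.9536  0.3721]
 [ 0.      0.      0.      1.    ]]
{'t': 0.15, 'joints': array([-1.5561,  0.1589,  1.598 , -0.    ,  1.3862, -0.2101]), 'qd': array([ 0.0009, -0.0012, -0.0046, -0.0008, -0.0004, -0.0012]), 'tau': array([ -0.0001, -39.6372, -33.1787,  -0.0002,   0.0055,   0.    ]), 'ee_pos': array([ 0.1282, -0.5603,  0.4039]), 'orientation': array([[ 0.9748,  0.2229, -0.    ],
       [ 0.2229, -0.9748,  0.0015],
       [ 0.0003, -0.0015, -1.    ]]), 'force': array([-0.1838, -0.0941,  0.1044]), 'ft_torque': array([ 0.0115,  0.0115, -0.0416]), 'opening': 0.08508735958253283}
```

View pics/scene0.png

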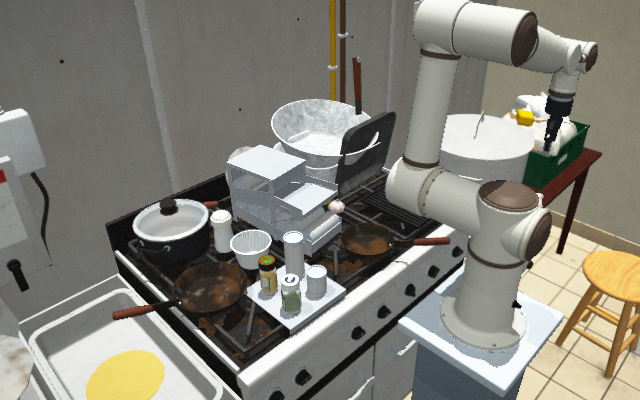

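View pics/side0.png

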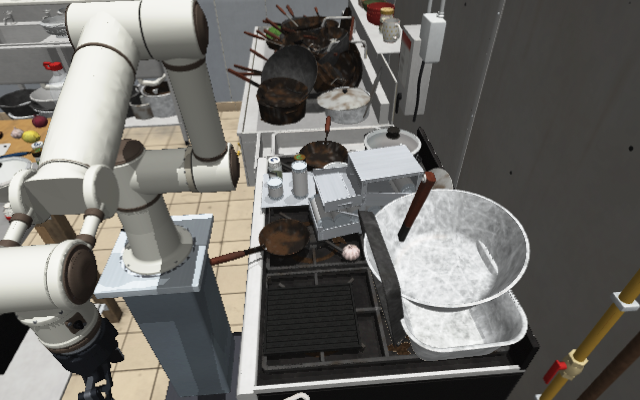

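View pics/wrist0.png

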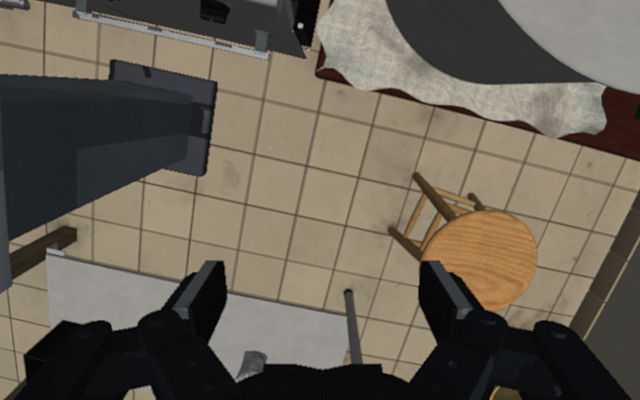

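The scene view shows the tall tin at (293,253), the short tin at (316,280), jars at (268,275) and (290,293), and the rack at (285,195). In the side view the mat is at (310,310), the tin at (300,178) and the garlic at (351,252). I don't see the lemon yet.

Run:
```python
from h import *
z=load('side0'); c=cv2.resize(z['im'][120:370,225:405][:,:,::-1],None,fx=3.2,fy=2.4*1,interpolation=cv2.INTER_CUBIC)
c=cv2.resize(z['im'][130:370,230:430][:,:,::-1],None,fx=2.5,fy=2.5,interpolation=cv2.INTER_CUBIC);cv2.imwrite('pics/side0z.png',c)
z=load('scene0'); c=cv2.resize(z['im'][130:340,200:410][:,:,::-1],None,fx=2.8,fy=2.8,interpolation=cv2.INTER_CUBIC);cv2.imwrite('pics/scene0z.png',c)
for t,pts in (('side0',[(300,165),(300,180),(275,183),(274,160),(351,245),(310,310),(262,275),(357,275),(355,352),(258,352),(270,172),(390,165),(330,175),(395,280),(365,215),(380,340),(385,350)]),('scene0',[(293,236),(293,255),(317,268),(267,260),(290,278),(336,206),(265,160),(305,190),(330,190),(370,140),(220,216),(250,242)])):
    z=load(t)
    for p,q in zip(pts,bydepth(z,pts)): print(t,p,q)
```

```text
side0 (300, 165) [0.4676 0.2353 0.1281]
side0 (300, 180) [0.4644 0.1971 0.0913]
side0 (275, 183) [0.3752 0.2135 0.0721]
side0 (274, 160) [0.3728 0.315  0.1016]
side0 (351, 245) [ 0.6084 -0.0802  0.0411]
side0 (310, 310) [ 0.4711 -0.2805  0.0109]
side0 (262, 275) [ 0.3303 -0.1126 -0.0322]
side0 (357, 275) [ 0.6223 -0.1346 -0.0367]
side0 (355, 352) [ 0.5805 -0.3863 -0.034 ]
side0 (258, 352) [ 0.3298 -0.3656 -0.0336]
side0 (270, 172) [0.3546 0.2954 0.0625]
side0 (390, 165) [0.7437 0.0745 0.2211]
side0 (330, 175) [0.5648 0.1432 0.1454]
side0 (395, 280) [ 0.6532 -0.3903  0.257 ]
side0 (365, 215) [ 0.6204 -0.1949  0.2678]
side0 (380, 340) [ 0.6517 -0.3563 -0.0374]
side0 (385, 350) [ 0.6519 -0.4056  0.0001]
scene0 (293, 236) [0.4666 0.2214 0.1353]
scene0 (293, 255) [0.4449 0.2436 0.0947]
scene0 (317, 268) [0.3816 0.2156 0.0693]
scene0 (267, 260) [0.4643 0.3163 0.1092]
scene0 (290, 278) [0.3744 0.3159 0.1019]
scene0 (336, 206) [ 0.589  -0.0714  0.0396]
scene0 (265, 160) [0.7274 0.0986 0.2264]
scene0 (305, 190) [0.6059 0.0474 0.1465]
scene0 (330, 190) [ 0.5488 -0.0043  0.1477]
scene0 (370, 140) [ 0.6725 -0.3352  0.1623]
scene0 (220, 216) [0.7067 0.2948 0.124 ]
scene0 (250, 242) [0.642  0.2451 0.0357]
```

View pics/side0z.png

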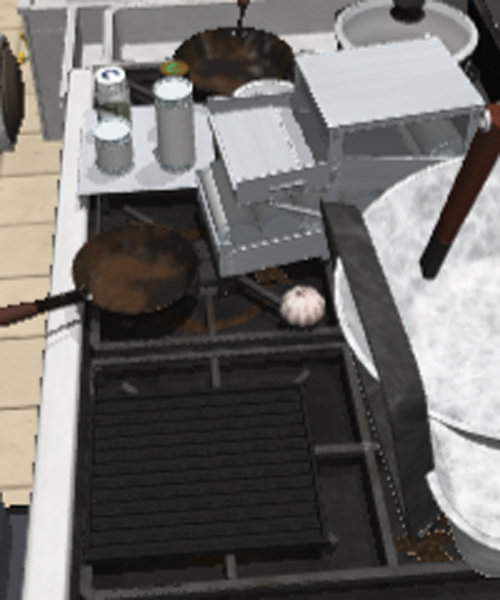

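View pics/scene0z.png

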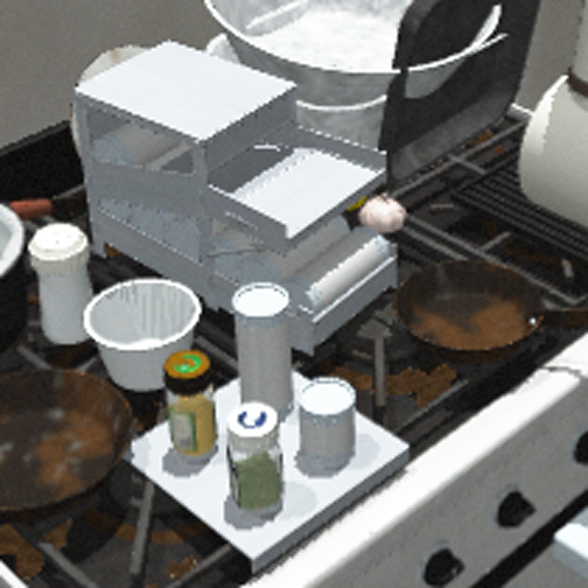

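Run:
```python
from h import *
z=load('side0');P=cloud(z);im=z['im'].astype(int)
zs=load('scene0');Q=cloud(zs);ims=zs['im'].astype(int)
def sel(P,lo,hi): return (P>lo).all(2)&(P<hi).all(2)
m=sel(P,[.28,-.45,.003],[.66,-.1,.02]); q=P[m]; print('mat',m.sum(),cv2.minAreaRect((q[:,:2]*1000).astype(np.float32)),q.min(0),q.max(0),np.median(q[:,2]))
b=cv2.boxPoints(cv2.minAreaRect((q[:,:2]*1000).astype(np.float32)));print(b)
for n,PP in(('side',P),('scene',Q)):
    m=sel(PP,[.43,.17,.125],[.53,.28,.15]); q=PP[m];print(n,'tin',m.sum(),np.median(q[:,2]),cv2.minEnclosingCircle((q[:,:2]*1000).astype(np.float32)),q.mean(0))
    m=sel(PP,[.33,.17,.062],[.43,.27,.085]); q=PP[m];print(n,'short',m.sum(),np.median(q[:,2]),cv2.minEnclosingCircle((q[:,:2]*1000).astype(np.float32)))
    m=sel(PP,[.5,-.1,.215],[.95,.25,.235]); q=PP[m]; r=cv2.minAreaRect((q[:,:2]*1000).astype(np.float32));print(n,'top',m.sum(),np.median(q[:,2]),r);print(cv2.boxPoints(r))
    m=sel(PP,[.5,-.1,.138],[.75,.25,.157]); q=PP[m]; r=cv2.minAreaRect((q[:,:2]*1000).astype(np.float32));print(n,'ledge',m.sum(),np.median(q[:,2]),r);print(cv2.boxPoints(r))
    m=sel(PP,[.3,.1,.002],[.55,.4,.009]); q=PP[m]; r=cv2.minAreaRect((q[:,:2]*1000).astype(np.float32));print(n,'plate',m.sum(),np.median(q[:,2]),r)
    m=sel(PP,[.55,-.13,.01],[.68,-.02,.1]); q=PP[m];print(n,'garlic',m.sum(),q.mean(0),q.max(0))
    m=sel(PP,[.66,-.5,.12],[.75,.0,.4]); q=PP[m];print(n,'board',m.sum(),q.min(0),q.max(0))
    m=sel(PP,[.35,.28,.08],[.42,.36,.13]);q=PP[m];print(n,'jar front',q.mean(0),q.max(0))
    m=sel(PP,[.43,.28,.08],[.52,.36,.13]);q=PP[m];print(n,'jar back',q.mean(0),q.max(0))
```

```text
mat 5959 ((503.95965576171875, -266.98590087890625), (312.82147216796875, 331.0738830566406), 0.2601858079433441) [ 0.3474 -0.4326  0.003 ] [ 0.66   -0.1011  0.0199] 0.0071198062712162224
[[ 346.7988 -102.1609]
 [ 348.3022 -433.2314]
 [ 661.1205 -431.8109]
 [ 659.6171 -100.7404]]
side tin 146 0.13361850101842432 ((463.8264465332031, 222.83116149902344), 28.893108367919922) [0.4637 0.2197 0.1334]
side short 140 0.06910038627469034 ((374.2079772949219, 222.15724182128906), 29.13916015625)
side top 2153 0.22263984106745482 ((759.651611328125, 19.972686767578125), (228.3838653564453, 355.50091552734375), 23.314516067504883)
[[ 584.4341  138.0145]
 [ 725.1336 -188.4584]
 [ 934.8691  -98.0691]
 [ 794.1696  228.4038]]
side ledge 1536 0.14684588611820237 ((631.734619140625, 25.9852294921875), (233.4823760986328, 265.63812255859375), 3.8028900623321533)
[[ 506.4413  150.7691]
 [ 524.0596 -114.2841]
 [ 757.0279  -98.7986]
 [ 739.4096  166.2546]]
side plate 777 0.0042081777634943585 ((416.441162109375, 277.8563232421875), (266.0812072753906, 214.68771362304688), 81.12190246582031)
side garlic 2
[... 624 characters left out ...]
719.2592 -185.0618]
 [ 931.5902  -98.2499]
 [ 796.0033  233.3789]]
scene ledge 1581 0.1471893803313883 ((639.1898803710938, 30.167465209960938), (247.38653564453125, 276.8315734863281), 5.392916202545166)
[[ 503.0351  156.3452]
 [ 529.0532 -119.261 ]
 [ 775.3447  -96.0103]
 [ 749.3266  179.5959]]
scene plate 1956 0.00446185262775739 ((432.62017822265625, 252.55096435546875), (236.24404907226562, 293.1192321777344), 0.42874860763549805)
scene garlic 182 [ 0.5991 -0.0801  0.0312] [ 0.6528 -0.0593  0.0551]
scene board 1185 [ 0.66   -0.4176  0.1201] [ 0.7498 -0.0495  0.3993]
scene jar front [0.3672 0.3261 0.0988] [0.3939 0.3457 0.1069]
scene jar back [0.4591 0.3223 0.1016] [0.4862 0.3404 0.1142]
```

Run:
```python
from h import *
def rect(m,seed,PP,name):
    n,l=cv2.connectedComponents(m.astype(np.uint8),connectivity=4); k=l[seed[1],seed[0]]; mm=l==k; q=PP[mm]
    r=cv2.minAreaRect((q[:,:2]*1000).astype(np.float32)); print(name,k,mm.sum(),np.median(q[:,2]),r); print(cv2.boxPoints(r))
    return mm
for n,st,sl,sm in(('side0',(390,165),(330,175),(310,310)),('scene0',(265,160),(305,190),None)):
    z=load(n);P=cloud(z);
    P=np.nan_to_num(P,nan=-9)
    vis=z['im'][:,:,::-1].copy()
    mm=rect((abs(P[:,:,2]-.2235)<.005)&(P[:,:,0]<.9),st,P,n+' sheet'); vis[mm]=(0,0,255)
    mm=rect((abs(P[:,:,2]-.148)<.005)&(P[:,:,0]<.9),sl,P,n+' ledge'); vis[mm]=(0,255,0)
    if sm:
        mm=rect((abs(P[:,:,2]-.009)<.009),sm,P,n+' mat'); vis[mm]=(255,0,0)
        q=P[mm]; 
    c=vis[130:370,230:430] if n=='side0' else vis[130:340,200:410]
    cv2.imwrite(f'pics/{n}m.png',cv2.resize(c,None,fx=2.5,fy=2.5,interpolation=cv2.INTER_NEAREST))
```

```text
side0 sheet 14 1873 0.22272884819486893 ((730.2525024414062, 92.60541534423828), (200.33798217773438, 159.6792755126953), 7.842199802398682)
[[620.1266 158.0308]
 [641.9141  -0.1551]
 [840.3784  27.1801]
 [818.5909 185.366 ]]
side0 ledge 37 1241 0.14716864090779214 ((666.426025390625, 83.21583557128906), (300.52880859375, 175.3310089111328), 8.192533493041992)
[[505.2028 148.574 ]
 [530.1874 -24.9677]
 [827.6493  17.8577]
 [802.6647 191.3994]]
side0 mat 715 6185 0.0069122319116964315 ((472.8382568359375, -293.0860290527344), (212.63278198242188, 254.1397247314453), 89.59033203125)
[[ 345.0115 -398.4911]
 [ 599.1447 -400.3082]
 [ 600.665  -187.6809]
 [ 346.5318 -185.8638]]
scene0 sheet 10 1595 0.22370907922630778 ((726.7462158203125, 98.32109832763672), (204.1165771484375, 161.54148864746094), 8.70081615447998)
[[613.6439 162.7234]
 [638.081    3.041 ]
 [839.8486  33.9187]
 [815.4114 193.6012]]
scene0 ledge 43 1145 0.1475797744547187 ((614.03662109375, 75.62427520751953), (206.92514038085938, 177.77381896972656), 4.6797661781311035)
[[503.667  155.7737]
 [518.1709 -21.4075]
 [724.4062  -4.5252]
 [709.9023 172.656 ]]
```

View pics/side0m.png

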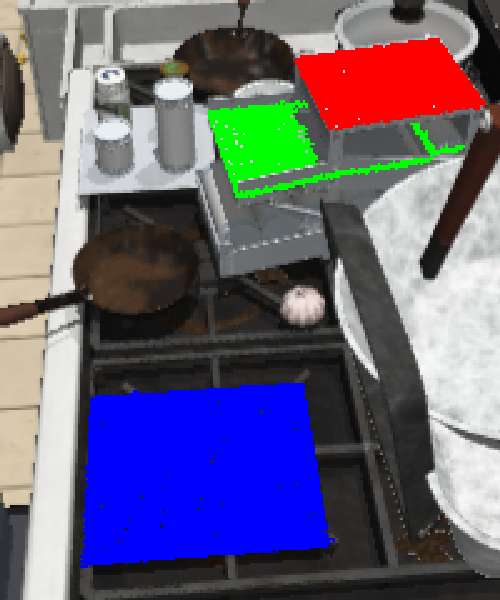

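View pics/scene0m.png

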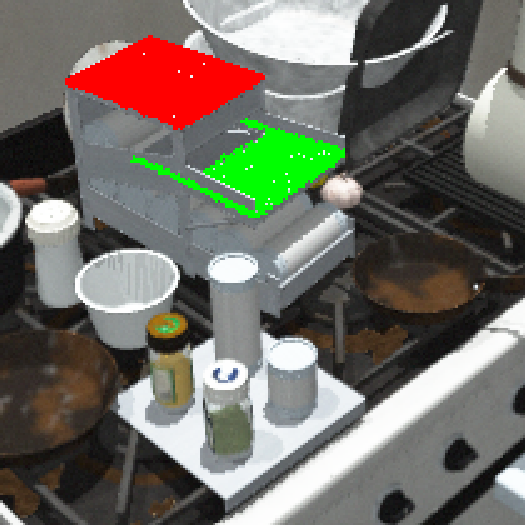

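Run:
```python
from h import *
z=load('side0')
uv=np.array([(90,397),(303,383),(328,547),(82,565)])/2.5+[230,130]
q=onplane(z,uv,.011);print(q,q.mean(0)); d=[q[1]-q[0],q[2]-q[3]];print([np.degrees(np.arctan2(v[1],v[0])) for v in d])
d=[q[0]-q[3],q[1]-q[2]];print([np.degrees(np.arctan2(v[1],v[0])) for v in d])
s=ctrl.sense();R=s['orientation']
t=np.array([.4625,.2255,.36])-s['ee_pos'];print(t,R.T@t)
```

```text
[[ 0.35   -0.1995  0.011 ]
 [ 0.5939 -0.201   0.011 ]
 [ 0.5918 -0.4035  0.011 ]
 [ 0.3487 -0.4022  0.011 ]] [ 0.4711 -0.3016  0.011 ]
[np.float64(-0.34626581077062474), np.float64(-0.30735362042006786)]
[np.float64(89.62356047945981), np.float64(89.39291809837265)]
[ 0.3343  0.7858 -0.0439] [ 0.5011 -0.6914  0.0451]
```

Request:
{"api": "servo_tool", "payload": {"steps": [[3.3, -4.6, 0, 0], [3.3, -4.6, 0, 0], [3.3, -4.6, 0, 0], [3.3, -4.6, 0, 0], [3.3, -4.6, 0, 0]], "jaw": 0}}

```text
t: 0.78
ee_pos: [0.239, -0.2944, 0.4019]
orientation: [[0.976, 0.217, 0.0], [0.217, -0.976, 0.005], [0.002, -0.005, -1.0]]
force: [1.4, 0.4, -0.0]
opening: 0.0858
```

Request:
{"api": "servo_tool", "payload": {"steps": [[3.3, -4.6, 0, 0], [3.3, -4.6, 0, 0], [3.3, -4.6, 0, 0], [3.3, -4.6, 0, 0], [3.3, -4.6, 0, 0]]}}

```text
t: 1.4
ee_pos: [0.3515, -0.025, 0.403]
orientation: [[0.977, 0.213, 0.004], [0.213, -0.977, 0.003], [0.005, -0.002, -1.0]]
force: [1.5, -0.7, -0.6]
opening: 0.0854
```

Request:
{"api": "servo_tool", "payload": {"steps": [[3.2, -4.5, 0, 0], [3.2, -4.5, 0, 0], [3.2, -4.5, 0, 0], [3.2, -4.5, 0, 0], [3.2, -4.5, 0, 0]]}}

```text
t: 2.02
ee_pos: [0.4608, 0.2396, 0.4041]
orientation: [[0.976, 0.216, 0.007], [0.216, -0.976, 0.002], [0.007, -0.0, -1.0]]
force: [1.5, -0.6, 0.8]
opening: 0.0858
```

Request:
{"api": "servo_tool", "payload": {"steps": [[0, 0, 0, -10.5], [0, 0, 0, -10.5], [0, 0, 0, -10.5], [0, 0, 0, -10.5], [0, 0, 0, -10.5]]}}

```text
t: 2.65
ee_pos: [0.4607, 0.2438, 0.4009]
orientation: [[0.402, 0.916, 0.001], [0.916, -0.402, 0.001], [0.001, 0.001, -1.0]]
force: [0.6, -0.2, 1.1]
opening: 0.0853
```

Request:
{"api": "servo_tool", "payload": {"steps": [[0, 0, 0, -10.5], [0, 0, 0, -10.5], [0, 0, 0, -5], [0, 0, 0, 0], [0, 0, 0, 0]]}}

```text
t: 3.28
ee_pos: [0.4601, 0.2437, 0.3991]
orientation: [[-0.05, 0.999, -0.002], [0.999, 0.05, -0.0], [0.0, -0.002, -1.0]]
force: [-0.8, 0.4, 0.9]
opening: 0.0851
```

Run:
```python
from h import *
s=ctrl.sense();print(s['ee_pos'],s['orientation'],s['joints'])
grab('wrist','w1')
z=load('w1');P=cloud(z);P=np.nan_to_num(P,nan=-9)
for nm,lo,hi in(('tin',[.4,.15,.13],[.54,.3,.15]),('short',[.3,.15,.06],[.45,.28,.085]),):
    m=((P>lo)&(P<hi)).all(2);q=P[m]
    if len(q): print(nm,m.sum(),np.median(q[:,2]),cv2.minEnclosingCircle((q[:,:2]*1000).astype(np.float32)))
```

```text
[0.4601 0.2437 0.3991] [[-0.0499  0.9988 -0.0019]
 [ 0.9988  0.0499 -0.0001]
 [ 0.     -0.0019 -1.    ]] [0.2546 0.0218 1.7542 0.0004 1.3675 0.2046]
tin 4394 0.13449134879476843 ((491.4067077636719, 196.16482543945312), 65.45756530761719)
short 2759 0.0693381944638618 ((399.590087890625, 230.1366424560547), 52.83043670654297)
```

View pics/w1.png

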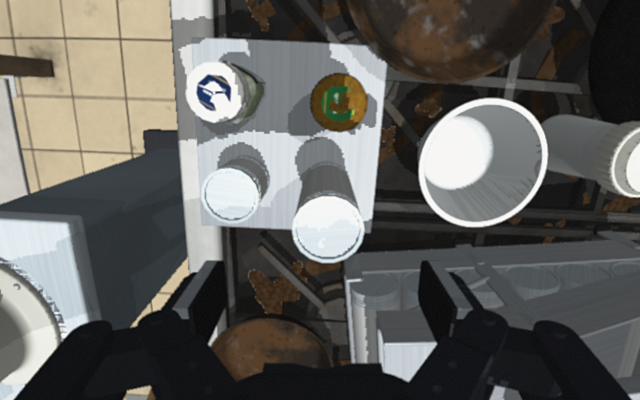

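The tall tin's top is at (328,228), the short tin's at (231,193), and the jar lids are at (213,90) and (339,102). The rack begins at lower right, from about (350,250).

Run:
```python
from h import *
z=load('w1');P=cloud(z);P=np.nan_to_num(P,nan=-9)
def ell(m,seed,h,nm):
    n,l=cv2.connectedComponents(m.astype(np.uint8));mm=(l==l[seed[1],seed[0]]).astype(np.uint8)
    c=max(cv2.findContours(mm,0,2)[0],key=cv2.contourArea);q=onplane(z,c.reshape(-1,2),h)
    print(nm,mm.sum(),cv2.minEnclosingCircle((q[:,:2]*1000).astype(np.float32)),bydepth(z,[seed]))
ell(abs(P[:,:,2]-.135)<.008,(328,228),.138,'tin')
ell(abs(P[:,:,2]-.07)<.008,(231,193),.073,'short')
ell(abs(P[:,:,2]-.107)<.006,(339,102),.110,'jar')
ell(abs(P[:,:,2]-.1)<.006,(205,88),.103,'jar')
```

```text
tin 3955 ((463.8977355957031, 225.53564453125), 28.136730194091797) [[0.4647 0.2249 0.1346]]
short 2654 ((374.9820556640625, 227.8206787109375), 28.493610382080078) [[0.3744 0.2284 0.0685]]
jar 2622 ((467.9752502441406, 315.46337890625), 21.7263240814209) [[0.4681 0.3159 0.1124]]
jar 2834 ((373.7539978027344, 318.6094665527344), 23.258583068847656) [[0.3658 0.3214 0.1021]]
```

Request:
{"api": "servo_tool", "payload": {"steps": [[-1.8, 0.2, 0, 0], [0, 0, 3, 0], [0, 0, 3.5, 0], [0, 0, 3, 0], [0, 0, 1, 0]]}}

```text
t: 3.95
ee_pos: [0.4647, 0.2211, 0.2934]
orientation: [[-0.046, 0.999, 0.003], [0.999, 0.046, -0.001], [-0.001, 0.003, -1.0]]
force: [0.1, 0.1, 0.3]
opening: 0.0854
```

Run:
```python
from h import *
s=ctrl.sense();R=s['orientation'];print(s['ee_pos'],R.T@(np.array([.4637,.2255,.265])-s['ee_pos']))
grab('side','s1')
z=load('s1');cv2.imwrite('pics/s1z.png',cv2.resize(z['im'][80:280,200:440][:,:,::-1],None,fx=2.8,fy=2.8,interpolation=cv2.INTER_CUBIC))
```

```text
[0.4647 0.2211 0.2934] [ 0.0045 -0.0009  0.0284]
```

View pics/s1z.png

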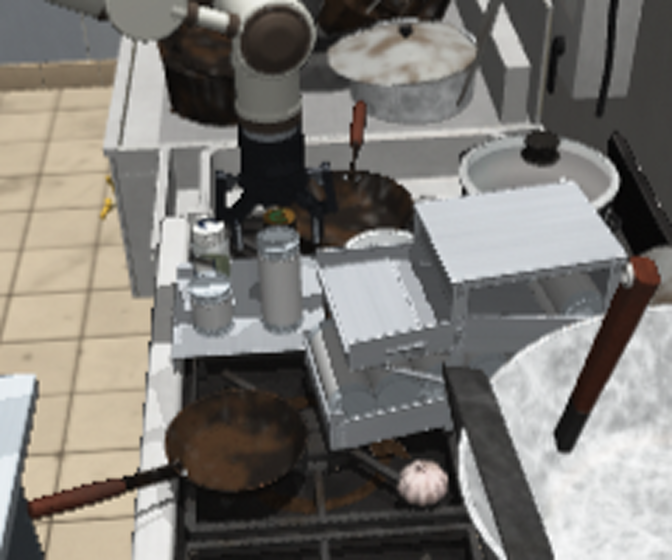

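Request:
{"api": "servo_tool", "payload": {"steps": [[0.4, -0.1, 0, 0], [0, 0, 1.5, 0], [0, 0, 1.2, 0], [0, 0, 0.2, 0], [0, 0, 0, 0]]}}

```text
t: 4.62
ee_pos: [0.465, 0.2252, 0.2652]
orientation: [[-0.046, 0.999, 0.008], [0.999, 0.046, -0.0], [-0.0, 0.008, -1.0]]
force: [-0.2, 0.1, -0.9]
opening: 0.0856
```

Request:
{"api": "servo_tool", "payload": {"steps": [[0, 0, 0, 0], [0, 0, 0, 0], [0, 0, 0, 0], [0, 0, 0, 0], [0, 0, 0, 0]], "jaw": 255, "grip_force": 35}}

```text
t: 5.25
ee_pos: [0.465, 0.2253, 0.2659]
orientation: [[-0.046, 0.999, 0.008], [0.999, 0.046, 0.0], [-0.0, 0.008, -1.0]]
force: [-0.2, -0.0, -0.3]
opening: 0.0534
```

Request:
{"api": "servo_tool", "payload": {"steps": [[0, 0, 0, 0], [0, 0, 0, 0], [0, 0, 0, 0], [0, 0, 0, 0], [0, 0, 0, 0]]}}

```text
t: 5.88
ee_pos: [0.465, 0.2253, 0.2659]
orientation: [[-0.046, 0.999, 0.008], [0.999, 0.046, 0.0], [-0.0, 0.008, -1.0]]
force: [-0.5, -0.1, 0.5]
opening: 0.0534
```

Run:
```python
from h import *
s=ctrl.sense();print(s['opening'],s['ee_pos'])
grab('wrist','w2')
```

```text
0.053439024367977164 [0.465  0.2253 0.2659]
```

View pics/w2.png

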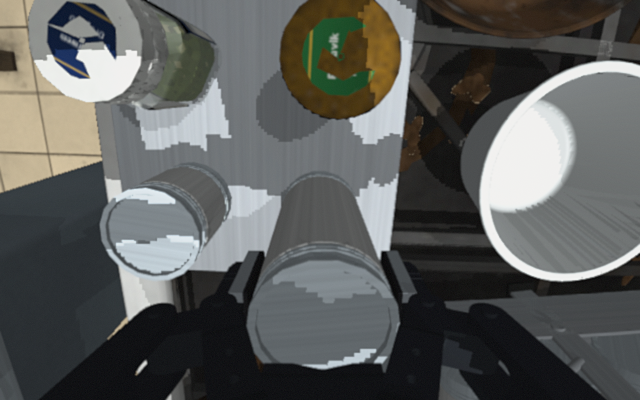

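Request:
{"api": "servo_tool", "payload": {"steps": [[0, 0, -1, 0], [0, 0, -4, 0], [0, 0, -5, 0], [0, 0, -5, 0], [0, 0, -4, 0]]}}

```text
t: 6.55
ee_pos: [0.4619, 0.2248, 0.457]
orientation: [[-0.046, 0.999, -0.004], [0.999, 0.046, -0.003], [-0.003, -0.004, -1.0]]
force: [-0.2, 0.1, -3.0]
opening: 0.0532
```

Request:
{"api": "servo_tool", "payload": {"steps": [[0, 0, 0, 8], [0, 0, 0, 10], [0, 0, 0, 10], [0, 0, 0, 10], [0, 0, 0, 10]]}}

```text
t: 7.18
ee_pos: [0.4614, 0.2247, 0.4634]
orientation: [[0.73, 0.683, 0.006], [0.683, -0.73, -0.001], [0.003, 0.004, -1.0]]
force: [-0.5, -0.0, -3.5]
opening: 0.0534
```

Request:
{"api": "servo_tool", "payload": {"steps": [[0, 0, 0, 10], [0, 0, 0, 10], [0, 0, 0, 10], [0, 0, 0, 10], [0, 0, 0, 4.5]]}}

```text
t: 7.8
ee_pos: [0.4602, 0.2244, 0.4636]
orientation: [[0.999, -0.052, 0.003], [-0.052, -0.999, -0.001], [0.003, 0.001, -1.0]]
force: [-0.4, -0.8, -3.8]
opening: 0.0531
```

Run:
```python
from h import *
s=ctrl.sense();R=s['orientation'];print(s['opening'],s['ee_pos'],R,s['joints'],R.T@(np.array([.405,-.299,.44])-s['ee_pos']))
```

```text
0.0530699230432431 [0.4602 0.2244 0.4636] [[ 0.9986 -0.0523  0.0034]
 [-0.0523 -0.9986 -0.0014]
 [ 0.0035  0.0012 -1.    ]] [ 0.2179 -0.0425  1.6908 -0.0021  1.4903  1.8412] [-0.0278  0.5256  0.0242]
```

Request:
{"api": "servo_tool", "payload": {"steps": [[-0.3, 4, 0, -2.6], [-0.5, 5.5, 0, 0], [-0.5, 5.5, 0, 0], [-0.5, 5.5, 0, 0], [-0.5, 5.5, 0, 0]]}}

```text
t: 8.43
ee_pos: [0.4321, -0.0392, 0.4645]
orientation: [[1.0, 0.002, 0.005], [0.002, -1.0, -0.002], [0.005, 0.002, -1.0]]
force: [0.8, -0.1, -3.4]
opening: 0.0536
```

Request:
{"api": "servo_tool", "payload": {"steps": [[-0.5, 5.5, 0, 0], [-0.5, 5.5, 0, 0], [-0.5, 5.5, 0, 0], [-0.5, 5.5, 0, 0], [-0.2, 4, 0, 0]]}}

```text
t: 9.05
ee_pos: [0.4067, -0.3079, 0.4662]
orientation: [[1.0, -0.0, 0.007], [-0.0, -1.0, -0.003], [0.007, 0.003, -1.0]]
force: [0.5, 0.5, -2.8]
opening: 0.0537
```

Run:
```python
from h import *
s=ctrl.sense();R=s['orientation'];print(s['opening'],s['ee_pos'],R,s['joints'],R.T@(np.array([.405,-.299,.274])-s['ee_pos']))
grab('wrist','w3');grab('side','s3')
```

```text
0.05369575095839505 [ 0.4067 -0.3079  0.4662] [[ 1.     -0.0005  0.0072]
 [-0.0005 -1.     -0.0026]
 [ 0.0072  0.0026 -1.    ]] [-0.8864 -0.0506  1.6935  0.0039  1.4921  0.6845] [-0.003  -0.0094  0.1922]
```

View pics/w3.png

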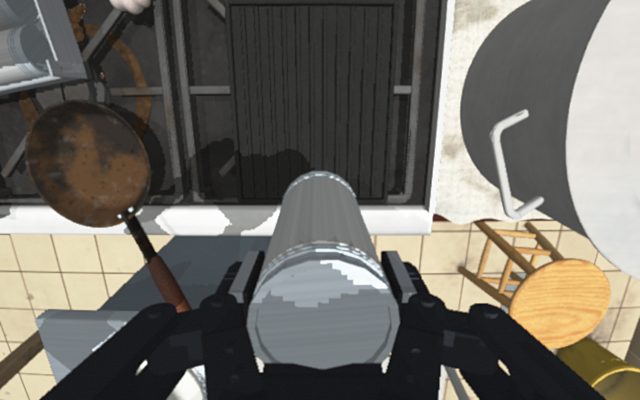

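View pics/s3.png

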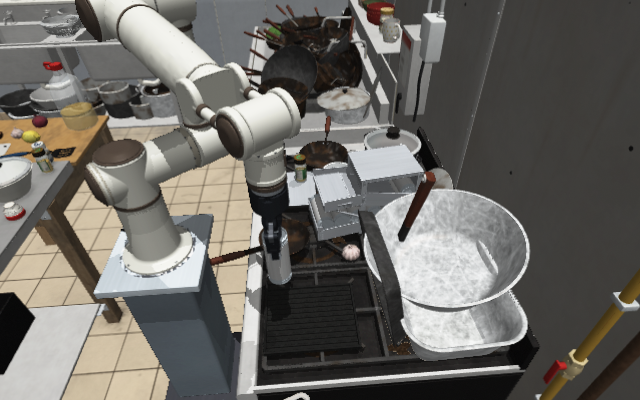

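Run:
```python
from h import *
z=load('w3');print(onplane(z,[(231,5),(239,202),(391,200),(392,6),(289,6),(289,160)],.012))
c=cv2.resize(z['im'][0:230,200:430][:,:,::-1],None,fx=2.5,fy=2.5,interpolation=cv2.INTER_CUBIC);cv2.imwrite('pics/w3z.png',c)
```

```text
[[ 0.5873 -0.2053  0.012 ]
 [ 0.3509 -0.1989  0.012 ]
 [ 0.3536 -0.4013  0.012 ]
 [ 0.586  -0.3896  0.012 ]
 [ 0.5856 -0.2717  0.012 ]
 [ 0.4073 -0.2672  0.012 ]]
```

View pics/w3z.png

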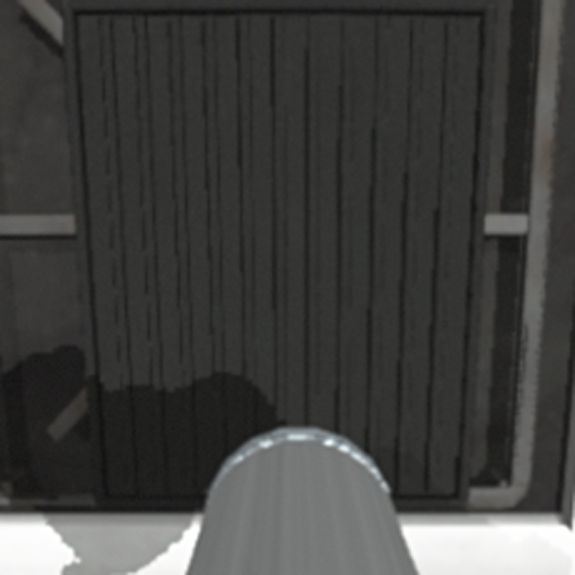

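Request:
{"api": "servo_tool", "payload": {"steps": [[-0.2, -0.8, 2, 0], [0, 0, 4.5, 0], [0, 0, 4.5, 0], [0, 0, 4.5, 0], [0, 0, 1.5, 0]]}}

```text
t: 9.78
ee_pos: [0.4061, -0.3002, 0.2946]
orientation: [[1.0, -0.003, 0.01], [-0.003, -1.0, -0.006], [0.01, 0.006, -1.0]]
force: [0.7, -0.0, -3.3]
opening: 0.0532
```

Request:
{"api": "servo_tool", "payload": {"steps": [[0, 0, 0.8, 0], [0, 0, 0, 0], [0, 0, 0, 0], [0, 0, 0, 0], [0, 0, 0, 0]]}}

```text
t: 10.4
ee_pos: [0.4079, -0.3015, 0.2916]
orientation: [[1.0, -0.003, 0.015], [-0.003, -1.0, -0.013], [0.016, 0.013, -1.0]]
force: [-0.3, -0.2, -2.6]
opening: 0.0531
```

Request:
{"api": "servo_tool", "payload": {"steps": [[0, 0, 1, 0], [0, 0, 0.7, 0], [0, 0, 0, 0], [0, 0, 0, 0], [0, 0, 0, 0]]}}

```text
t: 11.02
ee_pos: [0.408, -0.3017, 0.2732]
orientation: [[1.0, -0.003, 0.015], [-0.003, -1.0, -0.012], [0.015, 0.012, -1.0]]
force: [-1.1, 0.3, -2.5]
opening: 0.0536
```

Request:
{"api": "servo_tool", "payload": {"steps": [[0, 0, 0.2, 0], [0, 0, 0, 0], [0, 0, 0, 0], [0, 0, 0, 0], [0, 0, 0, 0]]}}

```text
t: 11.65
ee_pos: [0.4082, -0.3019, 0.2715]
orientation: [[1.0, -0.003, 0.016], [-0.003, -1.0, -0.013], [0.016, 0.013, -1.0]]
force: [-0.2, 0.6, -3.8]
opening: 0.053
```

Request:
{"api": "servo_tool", "payload": {"steps": [[0, 0, 0.2, 0], [0, 0, 0.1, 0], [0, 0, 0, 0], [0, 0, 0, 0], [0, 0, 0, 0]]}}

```text
t: 12.28
ee_pos: [0.4091, -0.3022, 0.271]
orientation: [[1.0, -0.003, 0.017], [-0.003, -1.0, -0.013], [0.018, 0.013, -1.0]]
force: [-1.2, 1.5, 0.9]
opening: 0.0532
```

Contact with the mat: the held weight has gone from the force reading. I'll open the jaws gradually.

Request:
{"api": "servo_tool", "payload": {"steps": [[0, 0, 0, 0], [0, 0, 0, 0], [0, 0, 0, 0], [0, 0, 0, 0], [0, 0, 0, 0]], "jaw": 0}}

```text
t: 12.9
ee_pos: [0.4095, -0.3029, 0.2715]
orientation: [[1.0, -0.003, 0.02], [-0.003, -1.0, -0.016], [0.02, 0.016, -1.0]]
force: [-0.0, -0.2, -0.1]
opening: 0.0854
```

Request:
{"api": "servo_tool", "payload": {"steps": [[0, 0, 0, 0], [0, 0, 0, 0], [0, 0, -0.5, 0], [0, 0, -3, 0], [0, 0, -5, 0]]}}

```text
t: 13.52
ee_pos: [0.4067, -0.3004, 0.3546]
orientation: [[1.0, -0.003, 0.014], [-0.003, -1.0, -0.009], [0.014, 0.009, -1.0]]
force: [0.1, -0.4, 1.2]
opening: 0.0858
```

Run:
```python
from h import *
s=ctrl.sense();print(s['opening'],s['ee_pos'],s['force'])
grab('wrist','w4');grab('side','s4')
z=load('s4');P=np.nan_to_num(cloud(z),nan=-9)
m=((P>[.36,-.36,.125])&(P<[.46,-.25,.155])).all(2);q=P[m];print(m.sum(),np.median(q[:,2]),cv2.minEnclosingCircle((q[:,:2]*1000).astype(np.float32)))
cv2.imwrite('pics/s4z.png',cv2.resize(z['im'][180:380,220:440][:,:,::-1],None,fx=2.8,fy=2.8,interpolation=cv2.INTER_CUBIC))
z=load('w4');P=np.nan_to_num(cloud(z),nan=-9)
m=((P>[.36,-.36,.125])&(P<[.46,-.25,.155])).all(2);q=P[m];print(m.sum(),np.median(q[:,2]),cv2.minEnclosingCircle((q[:,:2]*1000).astype(np.float32)))
```

```text
0.08583927070798353 [ 0.4067 -0.3004  0.3546] [ 0.081  -0.3968  1.1713]
307 0.1390307504727344 ((413.0553894042969, -306.0107116699219), 27.67197608947754)
6593 0.1393411468889612 ((412.6050109863281, -304.7105407714844), 27.25423812866211)
```

View pics/s4z.png

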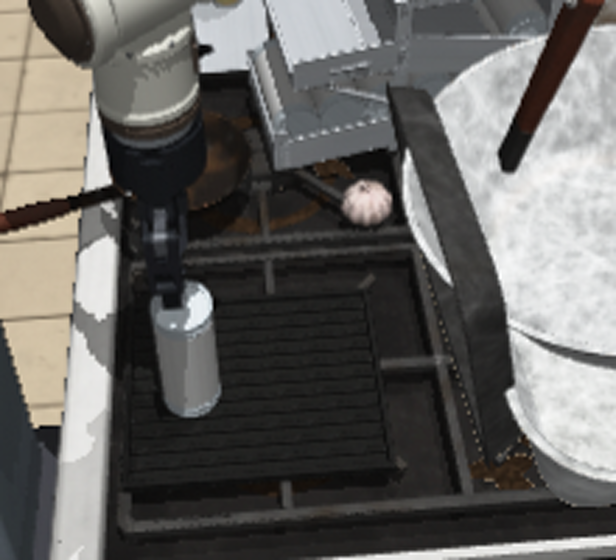

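View pics/w4.png

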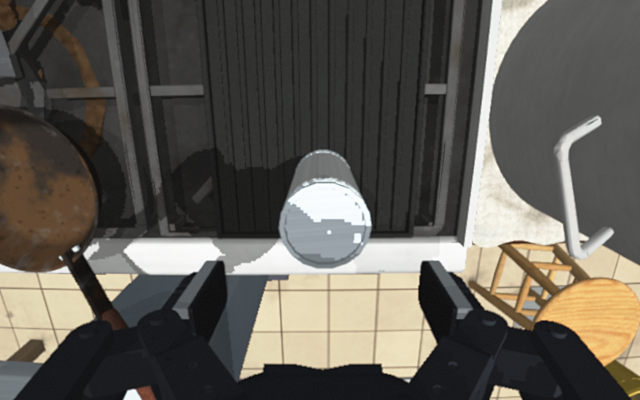

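The tin stands upright at about (0.4125, -0.305), top 0.14, and has been let go. Next I'll move behind it and narrow the fingers to cradle it for the push.

Request:
{"api": "servo_tool", "payload": {"steps": [[0, 0, -1, 0], [-3, 0.4, -1, 0], [-3, 0, 0, 0], [0, 0, 0, 0], [0, 0, 0, 0]], "jaw": 165}}

```text
t: 14.25
ee_pos: [0.3469, -0.3055, 0.3808]
orientation: [[1.0, -0.003, 0.023], [-0.002, -1.0, -0.02], [0.023, 0.02, -1.0]]
force: [-0.2, -0.1, 0.5]
opening: 0.0303
```

Run:
```python
from h import *
s=ctrl.sense();R=s['orientation'];print(s['opening'],s['ee_pos'],R,R.T@(np.array([.348,-.305,.286])-s['ee_pos']))
```

```text
0.030302091133492897 [ 0.3469 -0.3055  0.3808] [[ 0.9997 -0.0027  0.0233]
 [-0.0023 -0.9998 -0.0197]
 [ 0.0233  0.0196 -0.9995]] [-0.0011 -0.0023  0.0948]
```

Request:
{"api": "servo_tool", "payload": {"steps": [[0, -0.6, 2, 0], [0, 0, 4, 0], [0, 0, 3, 0], [0, 0, 0.5, 0], [0, 0, 0, 0]]}}

```text
t: 14.88
ee_pos: [0.3527, -0.3015, 0.2844]
orientation: [[1.0, 0.0, 0.025], [0.001, -1.0, -0.021], [0.025, 0.021, -0.999]]
force: [0.3, -0.1, 0.4]
opening: 0.0305
```

Run:
```python
from h import *
s=ctrl.sense();R=s['orientation'];print(s['opening'],s['ee_pos'],R[:,2],s['ee_pos']+.16*R[:,2])
grab('side','s5');z=load('s5')
cv2.imwrite('pics/s5z.png',cv2.resize(z['im'][180:380,220:440][:,:,::-1],None,fx=2.8,fy=2.8,interpolation=cv2.INTER_CUBIC))
grab('wrist','w5')
```

```text
0.03047669829248237 [ 0.3527 -0.3015  0.2844] [ 0.0254 -0.0207 -0.9995] [ 0.3568 -0.3048  0.1244]
```

View pics/s5z.png

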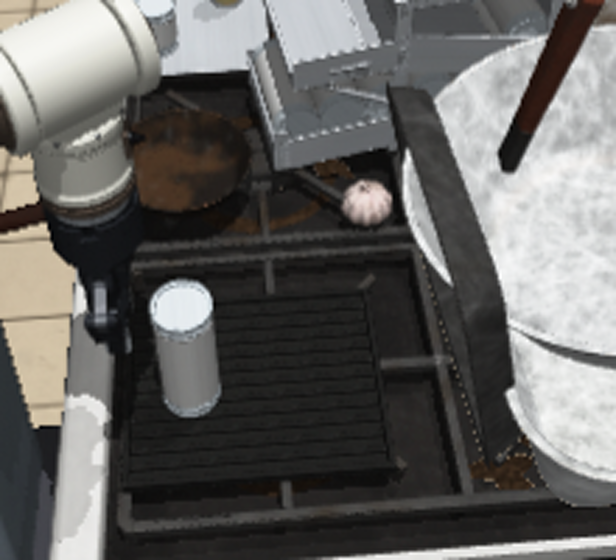

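View pics/w5.png

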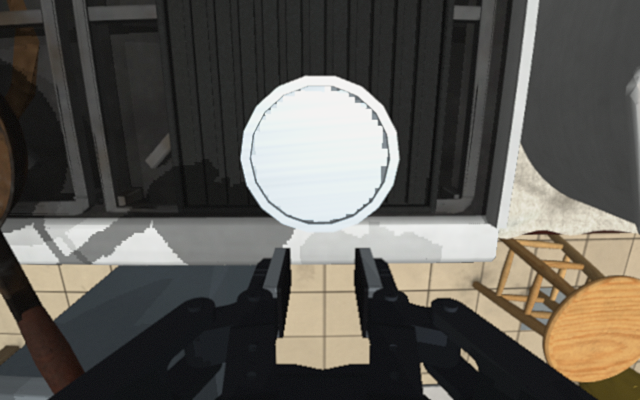

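Request:
{"api": "servo_tool", "payload": {"steps": [[1.5, 0, 0, 0], [1.3, 0, 0, 0], [1.5, 0, 0, 0], [1.5, 0, 0, 0], [1.5, 0, 0, 0]]}}

```text
t: 15.6
ee_pos: [0.4315, -0.3025, 0.2902]
orientation: [[1.0, -0.0, 0.03], [0.0, -1.0, -0.026], [0.03, 0.026, -0.999]]
force: [0.1, 0.4, -0.0]
opening: 0.0303
```

Run:
```python
from h import *
s=ctrl.sense();R=s['orientation'];print(s['ee_pos']+.16*R[:,2])
grab('side','s6');z=load('s6')
cv2.imwrite('pics/s6z.png',cv2.resize(z['im'][180:380,220:440][:,:,::-1],None,fx=2.8,fy=2.8,interpolation=cv2.INTER_CUBIC))
```

```text
[ 0.4363 -0.3067  0.1303]
```

View pics/s6z.png

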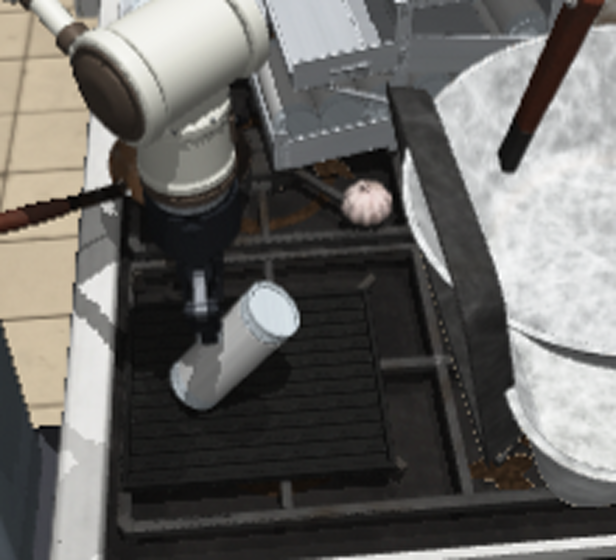

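The tin is past balance and falling along the mat's x. I'll wait while rising and opening the jaws.

Request:
{"api": "servo_tool", "payload": {"steps": [[0, 0, 0, 0], [0, 0, -2, 0], [0, 0, -3, 0], [0, 0, -2, 0], [0, 0, 0, 0]]}}

```text
t: 16.27
ee_pos: [0.4298, -0.3002, 0.3607]
orientation: [[1.0, -0.0, 0.029], [0.001, -1.0, -0.024], [0.029, 0.024, -0.999]]
force: [0.1, 0.2, -0.9]
opening: 0.03
```

Request:
{"api": "servo_tool", "payload": {"steps": [[2, 0, -1, 0], [1, 0, 0, 0], [0, 0, 0, 0], [0, 0, 0, 0], [0, 0, 0, 0]], "jaw": 0}}

```text
t: 16.9
ee_pos: [0.4581, -0.2994, 0.3662]
orientation: [[1.0, -0.001, 0.022], [-0.001, -1.0, -0.019], [0.022, 0.019, -1.0]]
force: [-0.1, 0.2, -0.2]
opening: 0.0857
```

Run:
```python
from h import *
s=ctrl.sense();R=s['orientation'];print(s['ee_pos'],R)
grab('side','s7');grab('wrist','w7');z=load('s7')
cv2.imwrite('pics/s7z.png',cv2.resize(z['im'][180:380,220:440][:,:,::-1],None,fx=2.8,fy=2.8,interpolation=cv2.INTER_CUBIC))
for n in('s7','w7'):
    P=np.nan_to_num(cloud(load(n)),nan=-9)
    m=((P>[.36,-.41,.03])&(P<[.66,-.19,.085])).all(2);m=cv2.morphologyEx(m.astype(np.uint8),cv2.MORPH_OPEN,np.ones((3,3)))>0;q=P[m];r=cv2.minAreaRect((q[:,:2]*1000).astype(np.float32))
    print(n,m.sum(),q[:,2].max(),r);print(cv2.boxPoints(r))
```

```text
[ 0.4581 -0.2994  0.3662] [[ 0.9998 -0.0011  0.0218]
 [-0.0007 -0.9998 -0.0187]
 [ 0.0219  0.0186 -0.9996]]
s7 1039 0.06682254977715607 ((509.58660888671875, -308.1205749511719), (51.832523345947266, 132.77906799316406), 89.57096099853516)
[[ 443.0049 -333.539 ]
 [ 575.7802 -334.5332]
 [ 576.1683 -282.7022]
 [ 443.393  -281.7079]]
w7 9803 0.06450465140045542 ((510.3843994140625, -304.9178771972656), (53.34812545776367, 133.8227081298828), 89.95449829101562)
[[ 443.4519 -331.5388]
 [ 577.2745 -331.6451]
 [ 577.3169 -278.297 ]
 [ 443.4943 -278.1907]]
```

View pics/s7z.png

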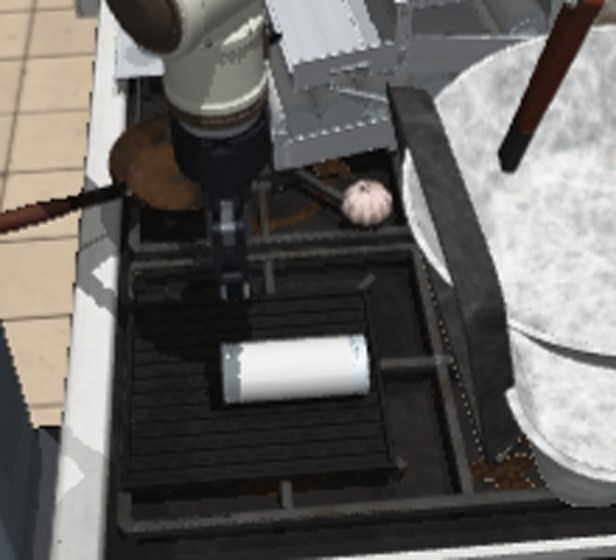

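View pics/w7.png

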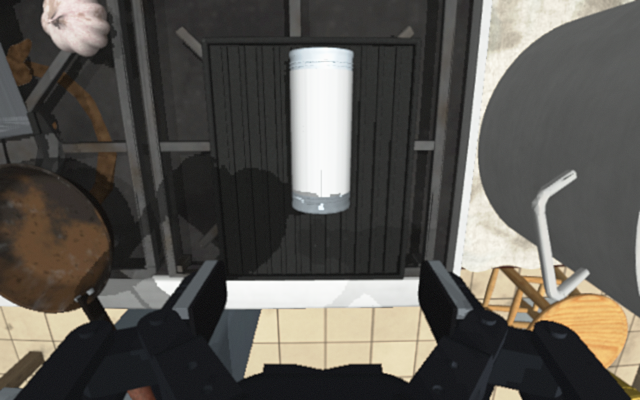

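The tin lies along the mat at (0.510, -0.305), top 0.065, with no yaw. Next is picking it up.

Request:
{"api": "servo_tool", "payload": {"steps": [[2.5, 0, 0, 0], [2, 0, 0, 0], [0, 0, 3, 0], [0, 0, 4, 0], [0, 0, 3.5, 0]]}}

```text
t: 17.62
ee_pos: [0.5078, -0.3032, 0.2643]
orientation: [[1.0, -0.002, 0.029], [-0.002, -1.0, -0.026], [0.029, 0.026, -0.999]]
force: [1.4, -0.2, -0.3]
opening: 0.0857
```

Run:
```python
from h import *
s=ctrl.sense();R=s['orientation'];print(s['ee_pos'],R,R.T@(np.array([.510,-.3055,.039])-(s['ee_pos']+.155*R[:,2])))
```

```text
[ 0.5078 -0.3032  0.2643] [[ 0.9996 -0.0023  0.0294]
 [-0.0015 -0.9997 -0.026 ]
 [ 0.0295  0.0259 -0.9992]] [-0.0045 -0.0036  0.0703]
```

Request:
{"api": "servo_tool", "payload": {"steps": [[-0.4, -0.4, 1, 0], [0, 0, 3, 0], [0, 0, 2.5, 0], [0, 0, 0.4, 0], [0, 0, 0, 0]]}}

```text
t: 18.25
ee_pos: [0.5054, -0.3009, 0.1954]
orientation: [[1.0, -0.003, 0.03], [-0.002, -1.0, -0.027], [0.03, 0.027, -0.999]]
force: [-0.4, -0.3, 0.6]
opening: 0.0854
```

Run:
```python
from h import *
s=ctrl.sense();R=s['orientation'];print(s['ee_pos'],R[:,2],s['force'],R.T@(np.array([.510,-.3055,.039])-(s['ee_pos']+.155*R[:,2])))
grab('wrist','w8')
```

```text
[ 0.5054 -0.3009  0.1954] [ 0.03   -0.0266 -0.9992] [-0.3744 -0.2606  0.6353] [-0.0001  0.0005  0.0015]
```

View pics/w8.png

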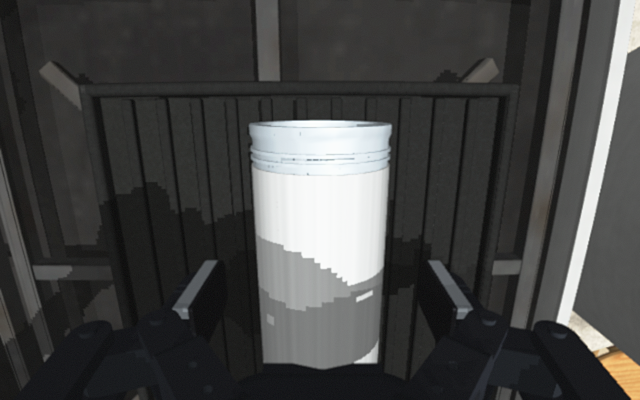

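Both pads straddle the tin (centre column about 320). Closing now.

Request:
{"api": "servo_tool", "payload": {"steps": [[0, 0, 0, 0], [0, 0, 0, 0], [0, 0, 0, 0], [0, 0, 0, 0], [0, 0, 0, 0]], "jaw": 255, "grip_force": 45}}

```text
t: 18.92
ee_pos: [0.5062, -0.3011, 0.1984]
orientation: [[0.999, -0.003, 0.033], [-0.002, -1.0, -0.028], [0.033, 0.028, -0.999]]
force: [0.5, 0.6, -0.2]
opening: 0.0527
```

Request:
{"api": "servo_tool", "payload": {"steps": [[0, 0, 0, 0], [0, 0, -1, 0], [0, 0, -4, 0], [0, 0, -5, 0], [0, 0, -5, 0]]}}

```text
t: 19.55
ee_pos: [0.4991, -0.2953, 0.3463]
orientation: [[1.0, -0.003, 0.021], [-0.002, -1.0, -0.018], [0.021, 0.018, -1.0]]
force: [-0.1, 0.0, -4.0]
opening: 0.0526
```

Request:
{"api": "servo_tool", "payload": {"steps": [[0, 0, -5, 0], [0, 0, -2, 0], [-2, 0, 0, 0], [-2, 0, 0, 0], [-2, 0, 0, 0]]}}

```text
t: 20.18
ee_pos: [0.4361, -0.2932, 0.4247]
orientation: [[1.0, -0.001, 0.029], [-0.0, -1.0, -0.026], [0.029, 0.026, -0.999]]
force: [0.9, 0.4, -3.6]
opening: 0.0521
```

Run:
```python
from h import *
s=ctrl.sense();R=s['orientation'];print(s['ee_pos'],R,s['opening'],s['force'],s['joints'])
grab('wrist','w9')
```

```text
[ 0.4361 -0.2932  0.4247] [[ 0.9996 -0.0012  0.029 ]
 [-0.0005 -0.9997 -0.0261]
 [ 0.029   0.026  -0.9992]] 0.05212247005254244 [ 0.9207  0.363  -3.599 ] [-0.8229  0.0023  1.7232  0.0036  1.3772  0.7481]
```

View pics/w9.png

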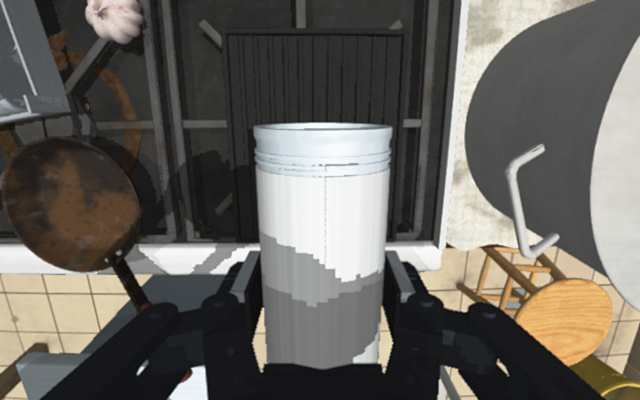

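Request:
{"api": "servo_tool", "payload": {"steps": [[-0.8, -4, -0.5, 0], [-0.8, -5.5, -0.5, 0], [-0.8, -5.5, -0.5, 0], [-0.8, -5.5, -0.5, 0], [-0.8, -5.5, -0.5, 0]]}}

```text
t: 20.85
ee_pos: [0.3929, -0.0278, 0.4424]
orientation: [[1.0, -0.011, 0.028], [-0.01, -1.0, -0.025], [0.028, 0.024, -0.999]]
force: [0.5, -0.3, -2.7]
opening: 0.0524
```

Request:
{"api": "servo_tool", "payload": {"steps": [[-0.5, -5.5, -0.5, 0], [-0.3, -4, 0, 0], [0, -1, 0, 0], [0, 0, 0, 0], [0, 0, 0, 0]]}}

```text
t: 21.48
ee_pos: [0.3839, 0.0829, 0.446]
orientation: [[1.0, -0.007, 0.031], [-0.006, -1.0, -0.025], [0.031, 0.025, -0.999]]
force: [-0.4, -0.2, -2.9]
opening: 0.0529
```

Run:
```python
from h import *
s=ctrl.sense();R=s['orientation'];print(s['ee_pos'],R,s['opening'],s['force'],s['joints'])
grab('wrist','w10')
```

```text
[0.3839 0.0829 0.446 ] [[ 0.9995 -0.0068  0.0309]
 [-0.0061 -0.9997 -0.0249]
 [ 0.031   0.0247 -0.9992]] 0.05290600600421561 [-0.3523 -0.1983 -2.9038] [-0.0897 -0.3852  2.0136 -0.0221  1.4803  1.4892]
```

View pics/w10.png

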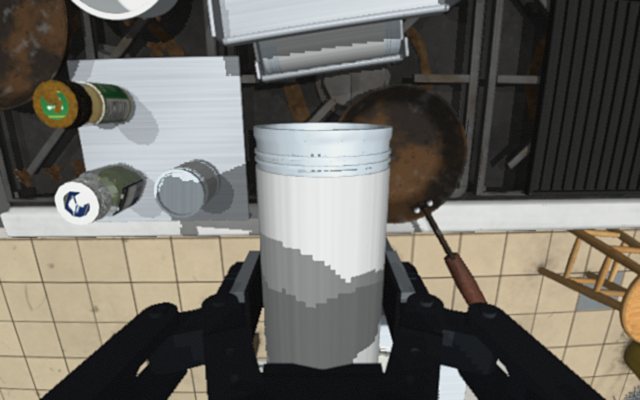

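Request:
{"api": "servo_tool", "payload": {"steps": [[3, 0.5, 0, 0], [4, 0.5, 0, 0], [3, 0, 0, 0], [0, 0, 0, 0], [0, 0, 0, 0]]}}

```text
t: 22.15
ee_pos: [0.4874, 0.0662, 0.4487]
orientation: [[0.999, -0.017, 0.029], [-0.016, -1.0, -0.026], [0.029, 0.026, -0.999]]
force: [-0.4, 0.4, -4.0]
opening: 0.0525
```

Run:
```python
from h import *
s=ctrl.sense();R=s['orientation'];print(s['ee_pos'],R,s['opening'],s['force'],s['joints'])
grab('wrist','w11')
```

```text
[0.4874 0.0662 0.4487] [[ 0.9994 -0.0166  0.0291]
 [-0.0159 -0.9995 -0.0263]
 [ 0.0295  0.0258 -0.9992]] 0.05249994877408484 [-0.4432  0.4413 -4.0276] [-0.105  -0.0982  1.7727 -0.0233  1.4354  1.4849]
```

View pics/w11.png

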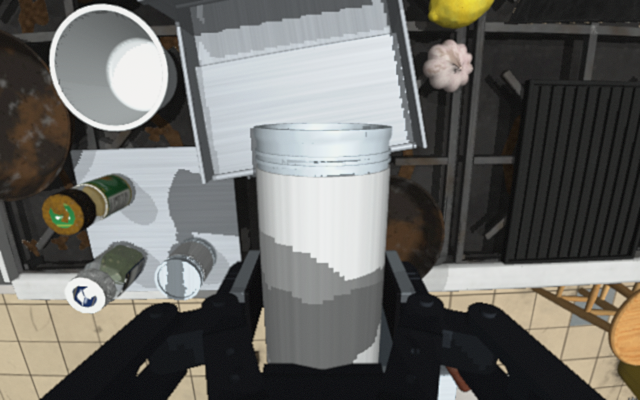

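Run:
```python
from h import *
z=load('w11')
c=cv2.resize(z['im'][0:200,160:440][:,:,::-1],None,fx=2.8,fy=2.8,interpolation=cv2.INTER_CUBIC);cv2.imwrite('pics/w11z.png',c)
q=onplane(z,[(197,66),(385,36)],.150);print('crest',q,q.mean(0),np.degrees(np.arctan2(*(q[0]-q[1])[[1,0]])))
q=onplane(z,[(207,182),(423,150)],.152);print('lip',q,q.mean(0),np.degrees(np.arctan2(*(q[0]-q[1])[[1,0]])))
P=cloud(z)
for p in [(230,66),(230,58),(230,100),(230,150),(350,80),(350,30),(215,178),(230,30)]: print(p,P[p[1],p[0]])
```

```text
crest [[0.5963 0.1509 0.15  ]
 [0.6153 0.0087 0.15  ]] [0.6058 0.0798 0.15  ] 97.59229604040306
lip [[ 0.5067  0.1519  0.152 ]
 [ 0.5294 -0.0245  0.152 ]] [0.5181 0.0637 0.152 ] 97.33680297416068
(230, 66) [0.5958 0.1262 0.1486]
(230, 58) [0.6016 0.1259 0.1482]
(230, 100) [0.5708 0.1284 0.1478]
(230, 150) [0.5314 0.1325 0.1446]
(350, 80) [0.5841 0.0346 0.1472]
(350, 30) [0.6204 0.0346 0.1461]
(215, 178) [0.5096 0.1454 0.1506]
(230, 30) [0.6219 0.125  0.1452]
```

View pics/w11z.png

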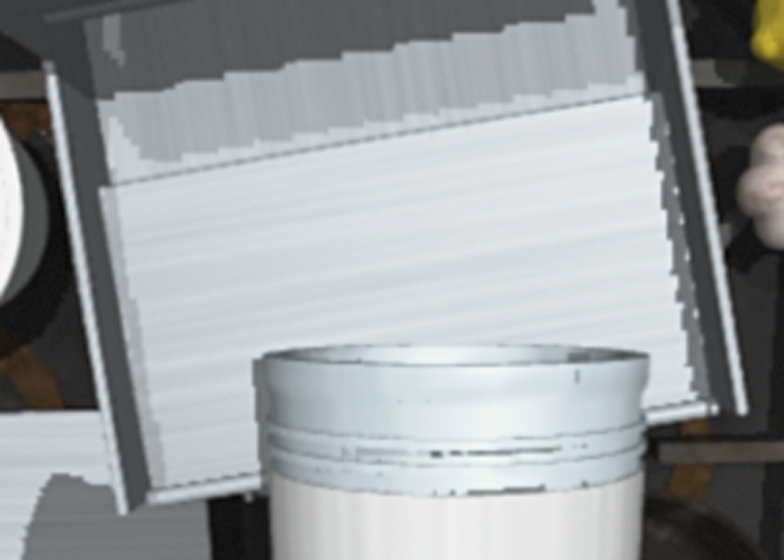

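Request:
{"api": "servo_tool", "payload": {"steps": [[0, 0, 0, -9.9], [0, 0, 0, -9.9], [0, 0, 0, -9.9], [0, 0, 0, -9.9], [0, 0, 0, -9.9]]}}

```text
t: 22.82
ee_pos: [0.4837, 0.0655, 0.4493]
orientation: [[0.642, 0.766, 0.03], [0.767, -0.641, -0.027], [-0.002, 0.04, -0.999]]
force: [0.5, 0.4, -3.2]
opening: 0.0526
```

Request:
{"api": "servo_tool", "payload": {"steps": [[0, 0, 0, -9.9], [0, 0, 0, -9.9], [0, 0, 0, -9.9], [0, 0, 0, -9.9], [0, 0, 0, -9.9]]}}

```text
t: 23.45
ee_pos: [0.4798, 0.0651, 0.45]
orientation: [[-0.194, 0.981, 0.03], [0.98, 0.195, -0.027], [-0.032, 0.024, -0.999]]
force: [0.1, 0.1, -3.7]
opening: 0.0523
```

```bash
cat > st.py <<'E'
from h import *
import sys
s=ctrl.sense();R=s['orientation'];g=s['ee_pos']+.155*R[:,2]
print('t',s['t'],'ee',s['ee_pos'],'grasp',g,'z',R[:,2],'yaw',np.degrees(np.arctan2(R[1,0],R[0,0])),'op',s['opening'],'F',s['force'])
if len(sys.argv)>3: print('to go (tool cm)',100*R.T@(np.array([float(a) for a in sys.argv[1:4]])-g))
E
python3 st.py .536 .068 .20
```

```text
t 23.45 ee [0.4798 0.0651 0.45  ] grasp [0.4845 0.0609 0.2951] z [ 0.0302 -0.0271 -0.9992] yaw 101.19919945808225 op 0.05229288223236748 F [ 0.0698  0.0717 -3.6556]
to go (tool cm) [0.0023 4.9603 9.642 ]
```

Request:
{"api": "servo_tool", "payload": {"steps": [[0, 2, 1, 3.5], [0, 2.5, 2, 0], [0, 0.3, 3, 0], [0, 0, 1.5, 0], [0, 0, 0, 0]]}}

```text
t: 24.08
ee_pos: [0.528, 0.0704, 0.3768]
orientation: [[-0.133, 0.991, 0.034], [0.991, 0.134, -0.028], [-0.032, 0.03, -0.999]]
force: [0.5, -0.0, -4.0]
opening: 0.0523
```

```bash
python3 st.py .536 .068 .177
python3 - <<'E'
from h import *
grab('scene','c12');grab('side','s12')
z=load('c12');a=cv2.resize(z['im'][130:300,200:400][:,:,::-1],None,fx=2,fy=2,interpolation=cv2.INTER_CUBIC)
z=load('s12');b=cv2.resize(z['im'][110:280,240:440][:,:,::-1],None,fx=2,fy=2,interpolation=cv2.INTER_CUBIC)
cv2.imwrite('pics/cs12.png',np.hstack([a,b]))
E
```

```text
t 24.075 ee [0.528  0.0704 0.3768] grasp [0.5332 0.0661 0.2219] z [ 0.0335 -0.0278 -0.999 ] yaw 97.63764326493059 op 0.052252994059244114 F [ 0.5328 -0.0128 -3.9587]
to go (tool cm) [0.2932 0.1732 4.491 ]
```

View pics/cs12.png

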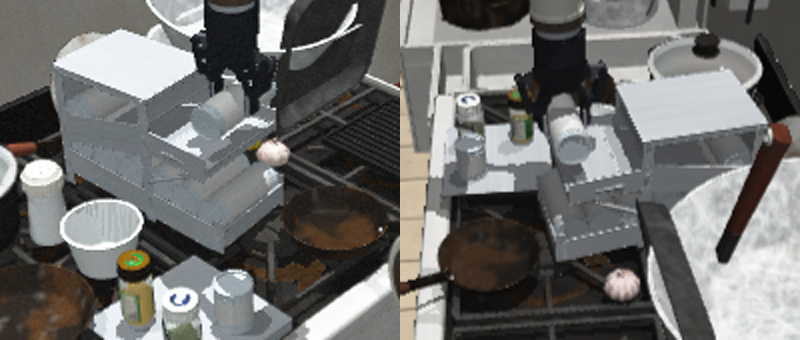

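Request:
{"api": "servo_tool", "payload": {"steps": [[0.3, 0.2, 0.5, 0], [0, 0, 1.5, 0], [0, 0, 1.2, 0], [0, 0, 0.3, 0], [0, 0, 0, 0]]}}

```text
t: 24.8
ee_pos: [0.5319, 0.0729, 0.343]
orientation: [[-0.133, 0.99, 0.04], [0.991, 0.134, -0.028], [-0.033, 0.036, -0.999]]
force: [-1.0, 0.5, -3.7]
opening: 0.0522
```

```bash
python3 st.py .536 .068 .180
```

```text
t 24.8 ee [0.5319 0.0729 0.343 ] grasp [0.5381 0.0685 0.1882] z [ 0.04   -0.0283 -0.9988] yaw 97.63671854834412 op 0.052166723198282625 F [-0.9777  0.5492 -3.6616]
to go (tool cm) [ 0.0043 -0.2421  0.8142]
```

Request:
{"api": "servo_tool", "payload": {"steps": [[0, -0.1, 0.6, 0], [0, 0, 0, 0], [0, 0, 0.2, 0], [0, 0, 0, 0], [0, 0, 0, 0]]}}

```text
t: 25.42
ee_pos: [0.5318, 0.0723, 0.3377]
orientation: [[-0.133, 0.99, 0.043], [0.99, 0.135, -0.029], [-0.034, 0.039, -0.999]]
force: [-1.9, -0.5, 1.2]
opening: 0.0523
```

```bash
python3 st.py .536 .068 .180
```

```text
t 25.425 ee [0.5318 0.0723 0.3377] grasp [0.5384 0.0679 0.1829] z [ 0.0428 -0.0289 -0.9987] yaw 97.66190426982352 op 0.052319951536062774 F [-1.8632 -0.4849  1.2209]
to go (tool cm) [ 0.0548 -0.2462  0.2752]
```

Request:
{"api": "servo_tool", "payload": {"steps": [[0, 0, 0, 0], [0, 0, 0, 0], [0, 0, 0, 0], [0, 0, 0, 0], [0, 0, 0, 0]], "jaw": 0}}

```text
t: 26.05
ee_pos: [0.5324, 0.0724, 0.3377]
orientation: [[-0.133, 0.99, 0.046], [0.991, 0.134, -0.029], [-0.035, 0.042, -0.999]]
force: [0.5, -0.2, 0.3]
opening: 0.0853
```

Request:
{"api": "servo_tool", "payload": {"steps": [[0, 0, -1, 0], [0, 0, -3, 0], [0, 0, -4, 0], [0, 0, -3, 0], [0, 0, 0, 0]]}}

```text
t: 26.68
ee_pos: [0.527, 0.0757, 0.4534]
orientation: [[-0.133, 0.99, 0.048], [0.991, 0.134, -0.029], [-0.035, 0.043, -0.998]]
force: [-0.3, -0.2, -1.1]
opening: 0.0852
```

```bash
python3 st.py
python3 - <<'E'
from h import *
grab('scene','c13');grab('side','s13');grab('wrist','w13')
z=load('c13');a=cv2.resize(z['im'][130:300,200:400][:,:,::-1],None,fx=2,fy=2,interpolation=cv2.INTER_CUBIC)
z=load('s13');b=cv2.resize(z['im'][110:280,240:440][:,:,::-1],None,fx=2,fy=2,interpolation=cv2.INTER_CUBIC)
cv2.imwrite('pics/cs13.png',np.hstack([a,b]))
for n in('s13','c13','w13'):
    P=np.nan_to_num(cloud(load(n)),nan=-9)
    m=((P>[.47,-.03,.178])&(P<[.615,.17,.205])).all(2);m=cv2.morphologyEx(m.astype(np.uint8),cv2.MORPH_OPEN,np.ones((3,3)))>0;q=P[m]
    if len(q): r=cv2.minAreaRect((q[:,:2]*1000).astype(np.float32));print(n,m.sum(),q[:,2].max(),r);print(cv2.boxPoints(r))
E
```

```text
t 26.675 ee [0.527  0.0757 0.4534] grasp [0.5344 0.0712 0.2986] z [ 0.0477 -0.0291 -0.9984] yaw 97.62977445935644 op 0.08521851302663837 F [-0.3498 -0.222  -1.1037]
s13 495 0.2029814915457182 ((537.1336059570312, 63.792091369628906), (50.833438873291016, 137.08563232421875), 7.809906482696533)
[[502.6385 128.2453]
 [521.2667  -7.5687]
 [571.6287  -0.6611]
 [553.0005 135.1529]]
c13 522 0.20339468900209945 ((531.2052001953125, 67.53550720214844), (50.64580535888672, 138.6715087890625), 3.8240065574645996)
[[501.3145 135.0281]
 [510.5628  -3.3347]
 [561.0958   0.043 ]
 [551.8475 138.4057]]
w13 11905 0.20105848415859415 ((539.0401611328125, 65.41574096679688), (52.11301803588867, 133.3607177734375), 7.62851095199585)
[[504.3625 128.047 ]
 [522.066   -4.1335]
 [573.7179   2.7845]
 [556.0143 134.9649]]
```

View pics/cs13.png

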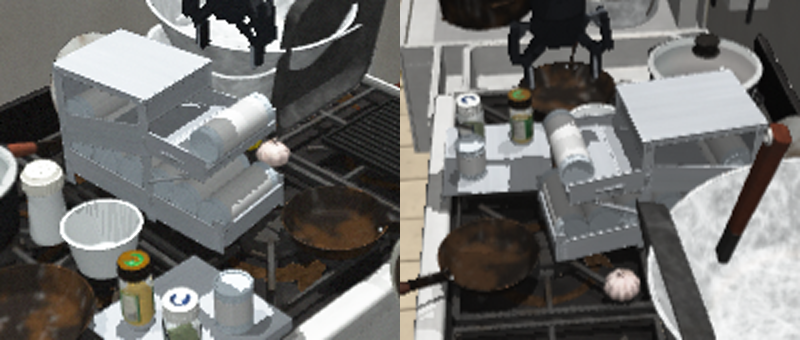

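View pics/w13.png

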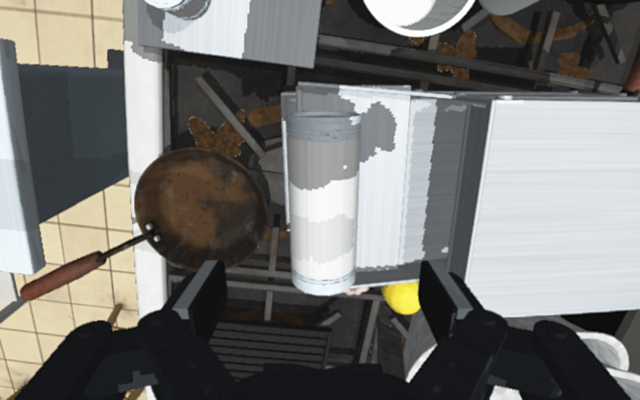

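Run:
```python
from h import *
z=load('w13');c=cv2.resize(z['im'][70:330,270:540][:,:,::-1],None,fx=2.2,fy=2.2,interpolation=cv2.INTER_CUBIC);cv2.imwrite('pics/w13z.png',c)
P=np.nan_to_num(cloud(z),nan=-9)
m=(abs(P[:,:,2]-.2235)<.006).astype(np.uint8);n,l=cv2.connectedComponents(m);mm=l==l[200,560]
xs=[];q=P[mm];print(q[:,0].min(),np.median(q[:,2]))
# sheet front and side edges as contour projected at .224
c=max(cv2.findContours(mm.astype(np.uint8),0,2)[0],key=cv2.contourArea);print(cv2.approxPolyDP(c,6,True).reshape(-1,2).tolist())
ap=cv2.approxPolyDP(c,6,True).reshape(-1,2);print(onplane(z,ap,.224))
```

```text
0.6213460101788346 0.22308982283253292
[[486, 100], [462, 262], [467, 286], [485, 309], [504, 317], [639, 308], [639, 102]]
[[0.6181 0.1558 0.224 ]
 [0.6328 0.0521 0.224 ]
 [0.6418 0.034  0.224 ]
 [0.6611 0.0163 0.224 ]
 [0.678  0.0107 0.224 ]
 [0.7879 0.0268 0.224 ]
 [0.7149 0.1699 0.224 ]]
```

View pics/w13z.png

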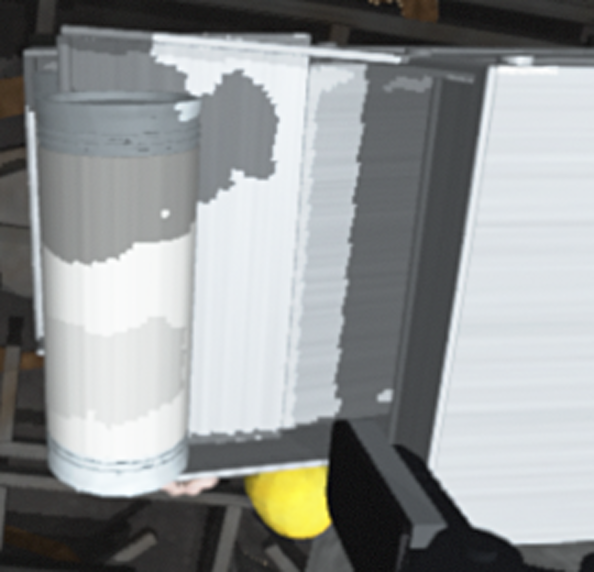

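The tin lies on the ledge at (0.538, 0.066), yaw about 7.7°, roughly 2 mm off mid-width. I'll turn the gripper so both fingers push side by side.

Request:
{"api": "servo_tool", "payload": {"steps": [[0, 0, 0, 10], [0, 0, 0, 10], [0, 0, 0, 10], [0, 0, 0, 10], [0, 0, 0, 10]], "jaw": 75}}

```text
t: 27.45
ee_pos: [0.5247, 0.0755, 0.4385]
orientation: [[0.694, 0.72, 0.022], [0.72, -0.694, -0.027], [-0.004, 0.035, -0.999]]
force: [-0.2, 0.7, 1.1]
opening: 0.0603
```

Request:
{"api": "servo_tool", "payload": {"steps": [[0, 0, 0, 10], [0, 0, 0, 10], [0, 0, 0, 10], [0, 0, 0, 9], [0, 0, 0, 0]]}}

```text
t: 28.08
ee_pos: [0.523, 0.0754, 0.4282]
orientation: [[0.995, 0.101, 0.004], [0.101, -0.995, -0.026], [0.001, 0.026, -1.0]]
force: [-0.0, -0.1, 0.5]
opening: 0.0603
```

```bash
python3 st.py .470 .058 .29
```

```text
t 28.075 ee [0.523  0.0754 0.4282] grasp [0.5236 0.0714 0.2732] z [ 0.0041 -0.0256 -0.9997] yaw 5.781148985503834 op 0.06027266423881473 F [-0.0011 -0.0621  0.5438]
to go (tool cm) [-5.4652  0.8415 -1.6652]
```

Request:
{"api": "servo_tool", "payload": {"steps": [[-2.5, 0.4, 0, -2.2], [-3, 0.2, 0, 0], [0, 0, 2, 0], [0, 0, 3, 0], [0, 0, 0, 0]]}}

```text
t: 28.7
ee_pos: [0.4663, 0.061, 0.3725]
orientation: [[0.988, 0.156, -0.004], [0.156, -0.987, -0.025], [-0.008, 0.024, -1.0]]
force: [-0.0, 1.0, 0.0]
opening: 0.0604
```

```bash
python3 st.py .470 .058 .188
```

```text
t 28.7 ee [0.4663 0.061  0.3725] grasp [0.4656 0.0571 0.2176] z [-0.0039 -0.0248 -0.9997] yaw 8.975467883500045 op 0.06038400912975568 F [-0.0255  1.0438  0.0481]
to go (tool cm) [ 0.4662 -0.0888  2.9532]
```

Request:
{"api": "servo_tool", "payload": {"steps": [[0, -0.1, 1.5, 0.9], [0, 0, 1.5, 0], [0, 0, 0.1, 0], [0, 0, 0, 0], [0, 0, 0, 0]]}}

```text
t: 29.32
ee_pos: [0.467, 0.0612, 0.3417]
orientation: [[0.99, 0.142, -0.001], [0.142, -0.99, -0.025], [-0.004, 0.025, -1.0]]
force: [0.5, -0.1, 0.1]
opening: 0.0603
```

```bash
python3 st.py .6108 .078 .185
python3 - <<'E'
from h import *
grab('side','s14');grab('wrist','w14')
z=load('s14');b=cv2.resize(z['im'][110:280,240:440][:,:,::-1],None,fx=3,fy=3,interpolation=cv2.INTER_CUBIC)
cv2.imwrite('pics/s14z.png',b)
E
```

```text
t 29.325 ee [0.467  0.0612 0.3417] grasp [0.4669 0.0573 0.1867] z [-0.0008 -0.0252 -0.9997] yaw 8.178867781917482 op 0.06025868469686775 F [ 0.5202 -0.1459  0.1162]
to go (tool cm) [14.5394 -0.0053  0.1073]
```

View pics/s14z.png

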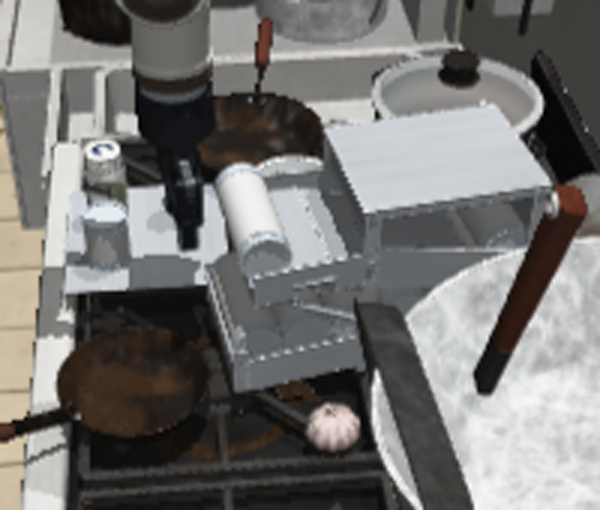

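View pics/w14.png

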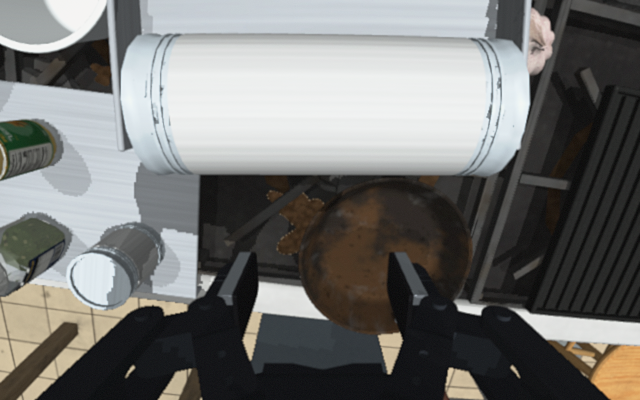

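The tin is square to the fingers and centred (columns 122 to 528). Pushing in stages.

Request:
{"api": "servo_tool", "payload": {"steps": [[1.5, 0, 0, 0], [1.2, 0, 0, 0], [1, 0, 0, 0], [1.2, 0, 0, 0], [1.2, 0, 0, 0]]}}

```text
t: 30.05
ee_pos: [0.529, 0.07, 0.3433]
orientation: [[0.99, 0.142, -0.004], [0.142, -0.989, -0.027], [-0.008, 0.026, -1.0]]
force: [-2.7, -0.4, 2.4]
opening: 0.0601
```

```bash
python3 st.py .6108 .078 .185
python3 - <<'E'
from h import *
grab('wrist','w15')
E
```

```text
t 30.05 ee [0.529  0.07   0.3433] grasp [0.5284 0.0658 0.1883] z [-0.004  -0.0271 -0.9996] yaw 8.18354757310004 op 0.060071360019178045 F [-2.7393 -0.4156  2.4435]
to go (tool cm) [ 8.3302 -0.0438  0.266 ]
```

View pics/w15.png

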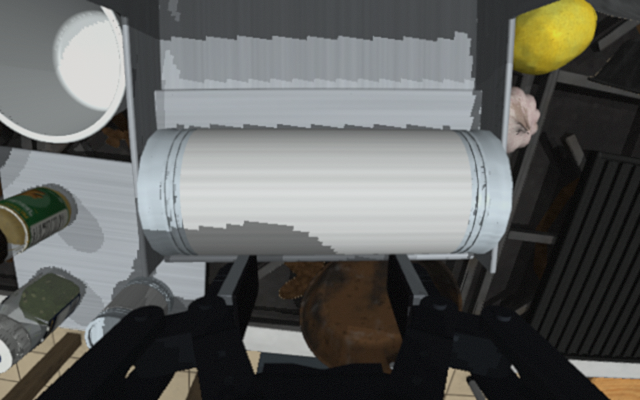

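Request:
{"api": "servo_tool", "payload": {"steps": [[1.1, 0, 0.1, 0], [1.1, 0, 0.05, 0], [1.1, 0, 0.05, 0], [1.1, 0, 0, 0], [1, 0, 0, 0]]}}

```text
t: 30.72
ee_pos: [0.587, 0.0782, 0.3401]
orientation: [[0.99, 0.142, -0.003], [0.142, -0.989, -0.026], [-0.006, 0.026, -1.0]]
force: [0.8, -0.8, 0.8]
opening: 0.0603
```

```bash
python3 st.py .6108 .078 .185
python3 - <<'E'
from h import *
grab('wrist','w16');grab('side','s16')
z=load('s16');b=cv2.resize(z['im'][110:280,240:440][:,:,::-1],None,fx=3,fy=3,interpolation=cv2.INTER_CUBIC)
cv2.imwrite('pics/s16z.png',b)
E
```

```text
t 30.725 ee [0.587  0.0782 0.3401] grasp [0.5865 0.0741 0.1852] z [-0.0027 -0.0265 -0.9996] yaw 8.176077389398092 op 0.06029240241326559 F [ 0.7577 -0.8137  0.8166]
to go (tool cm) [ 2.4564 -0.0417  0.0025]
```

View pics/w16.png

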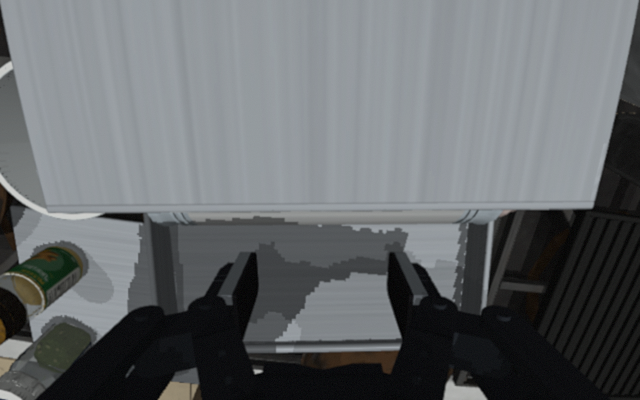

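View pics/s16z.png

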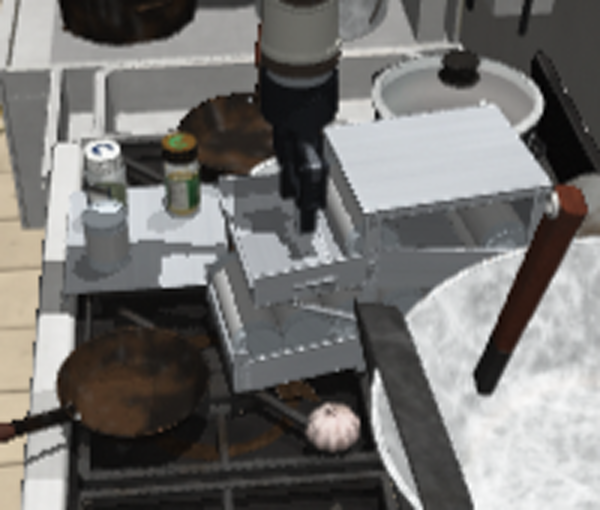

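Request:
{"api": "servo_tool", "payload": {"steps": [[0.8, 0, 0, 0], [0.7, 0, 0, 0], [0.6, 0, 0, 0], [0, 0, 0, 0], [0, 0, 0, 0]]}}

```text
t: 31.45
ee_pos: [0.6091, 0.0814, 0.34]
orientation: [[0.99, 0.143, -0.003], [0.142, -0.989, -0.026], [-0.006, 0.026, -1.0]]
force: [-0.3, -0.6, 0.2]
opening: 0.0602
```

```bash
python3 st.py .6108 .078 .185
python3 - <<'E'
from h import *
grab('wrist','w17');grab('side','s17');grab('scene','c17')
z=load('s17');b=cv2.resize(z['im'][110:280,240:440][:,:,::-1],None,fx=2,fy=2,interpolation=cv2.INTER_CUBIC)
z=load('c17');a=cv2.resize(z['im'][130:300,200:400][:,:,::-1],None,fx=2,fy=2,interpolation=cv2.INTER_CUBIC)
cv2.imwrite('pics/cs17.png',np.hstack([a,b]))
E
```

```text
t 31.45 ee [0.6091 0.0814 0.34  ] grasp [0.6087 0.0773 0.185 ] z [-0.0025 -0.0265 -0.9996] yaw 8.186037316358934 op 0.06019243462802943 F [-0.2839 -0.5505  0.2093]
to go (tool cm) [ 0.2188 -0.0402  0.0021]
```

View pics/cs17.png

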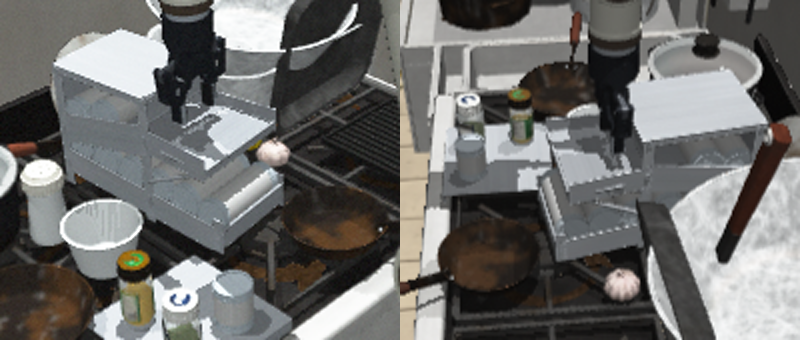

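View pics/w17.png

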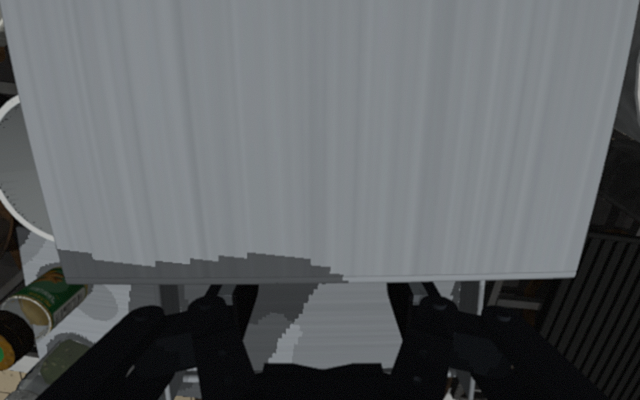

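The tin has gone in under the sheet. I'll back out and check.

Request:
{"api": "servo_tool", "payload": {"steps": [[-2, 0, 0, 0], [-4, 0, 0, 0], [-5, 0, 0, 0], [-4, 0, -2, 0], [-2, 0, -2, 0]]}}

```text
t: 32.22
ee_pos: [0.4357, 0.0576, 0.3801]
orientation: [[0.99, 0.143, -0.005], [0.142, -0.989, -0.026], [-0.008, 0.025, -1.0]]
force: [0.6, -1.1, 1.4]
opening: 0.0605
```

Request:
{"api": "servo_tool", "payload": {"steps": [[-3, 0, -3, 0], [-3, 0, -3, 0], [0, 0, -1, 0], [0, 0, 0, 0], [0, 0, 0, 0]]}}

```text
t: 32.85
ee_pos: [0.3737, 0.0509, 0.4532]
orientation: [[0.99, 0.142, -0.001], [0.142, -0.989, -0.027], [-0.005, 0.027, -1.0]]
force: [0.4, -0.4, -0.0]
opening: 0.0602
```

```bash
python3 st.py
python3 - <<'E'
from h import *
grab('wrist','w18');grab('side','s18');grab('scene','c18')
z=load('s18');b=cv2.resize(z['im'][120:250,270:430][:,:,::-1],None,fx=2.5,fy=2.5,interpolation=cv2.INTER_CUBIC)
z=load('c18');a=cv2.resize(z['im'][130:260,210:370][:,:,::-1],None,fx=2.5,fy=2.5,interpolation=cv2.INTER_CUBIC)
cv2.imwrite('pics/cs18.png',np.hstack([a,b]))
E
```

```text
t 32.85 ee [0.3737 0.0509 0.4532] grasp [0.3735 0.0467 0.2982] z [-0.0008 -0.0271 -0.9996] yaw 8.168450510675621 op 0.06019522500210508 F [ 0.3737 -0.4453 -0.035 ]
```

View pics/cs18.png

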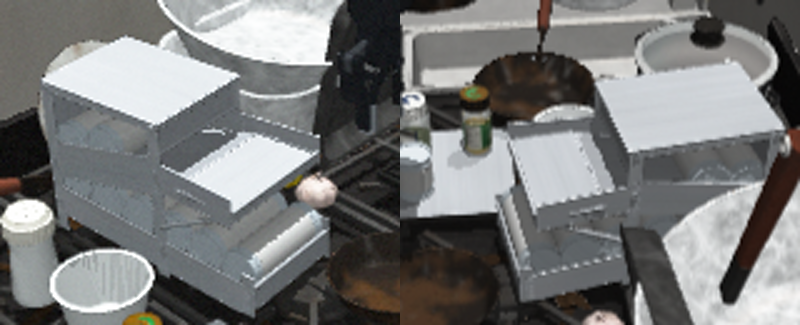

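View pics/w18.png

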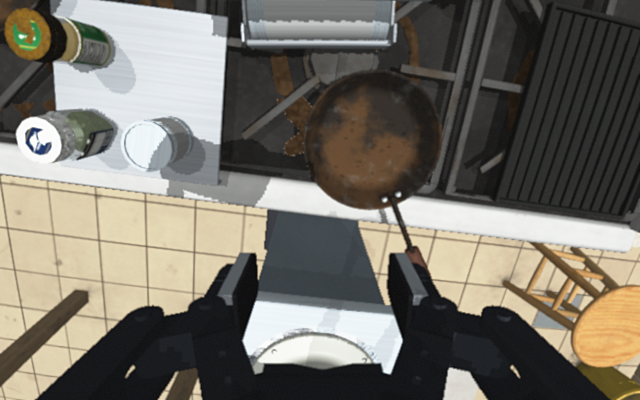

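Run:
```python
from h import *
O=np.array([.6385,.082,0]);a=np.radians(8);Rr=np.array([[np.cos(a),-np.sin(a),0],[np.sin(a),np.cos(a),0],[0,0,1]])
for n,x0,x1,y0,y1 in(('c18',210,300,130,210),('c13',210,300,130,210),('s18',350,430,140,210),('s0',0,0,0,0)):
    if n=='s0':continue
    z=load(n);P=np.nan_to_num(cloud(z),nan=-9);Q=(P-O)@Rr
    b=cv2.resize(z['im'][y0:y1,x0:x1][:,:,::-1],None,fx=7,fy=7,interpolation=cv2.INTER_CUBIC);cv2.imwrite(f'pics/{n}win.png',b)
    m=((Q>[-.02,-.068,.115])&(Q<[.32,.071,.205])).all(2);q=Q[m]
    print(n,m.sum());
    if len(q):
        h,e=np.histogram(q[:,0],np.arange(-.02,.33,.02));print(h)
        for k in range(len(h)):
            s=q[(q[:,0]>=e[k])&(q[:,0]<e[k+1])]
            if len(s)>5:print(round(e[k],3),len(s),np.median(s[:,1:],0),s[:,2].max())
```

```text
c18 1210
[188 252  85  46  42 140  61  34  93  50 105   0   0  13  93   8   0]
-0.02 188 [-0.0022  0.1478] 0.20381609278145607
0.0 252 [0.0001 0.184 ] 0.2045198516522635
0.02 85 [-0.0151  0.1361] 0.13963115386251168
0.04 46 [-0.0234  0.1325] 0.13492291434613857
0.06 42 [0.0341 0.1512] 0.1629614993691384
0.08 140 [0.0423 0.1607] 0.17601121521145835
0.1 61 [0.0609 0.1713] 0.1778615740913032
0.12 34 [0.0635 0.1535] 0.16957958829110842
0.14 93 [0.05   0.1598] 0.16603879338480643
0.16 50 [0.0632 0.1519] 0.16537927785988904
0.18 105 [0.0462 0.1629] 0.1914776886572228
0.24 13 [0.0298 0.1241] 0.132119057934449
0.26 93 [-0.0375  0.1773] 0.19003529929840957
0.28 8 [-0.0432  0.1832] 0.185871091271687
c13 1151
[202 243  80  44   3  15  31 166 102  49 104   0   0  17  89   6   0]
-0.02 202 [-0.0012  0.1782] 0.20495237492014506
0.0 243 [-0.0017  0.1838] 0.2047921470704741
0.02 80 [-0.014   0.1366] 0.14807622500954043
0.04 44 [-0.0183  0.1328] 0.13608792493567956
0.08 15 [0.0119 0.1239] 0.12729283503175515
0.1 31 [0.0053 0.1179] 0.12196681686018684
0.12 166 [0.0263 0.1413] 0.15975630700148957
0.14 
[... 231 characters left out ...]
6  0.1839] 0.18573614466760346
s18 1108
[152 153   9  53  68 135  71  51 108  72  48   0   3  53 129   3   0]
-0.02 152 [0.0102 0.1443] 0.19577621464499595
0.0 153 [0.0111 0.1428] 0.19711897456184413
0.02 9 [-0.027   0.1347] 0.1375027428090615
0.04 53 [-0.0099  0.1316] 0.13515826474343906
0.06 68 [-0.007   0.1273] 0.161110806672064
0.08 135 [-0.0414  0.1584] 0.17472799277291728
0.1 71 [-0.0626  0.1709] 0.17525517330852736
0.12 51 [-0.0522  0.1518] 0.1695251450328209
0.14 108 [-0.0506  0.1585] 0.164632899549223
0.16 72 [-0.0599  0.1576] 0.16424013003926619
0.18 48 [-0.0324  0.1557] 0.18354487195586144
0.24 53 [-0.0589  0.1563] 0.16618480659628976
0.26 129 [-0.0382  0.1712] 0.18904097630276417
```

View pics/c18win.png

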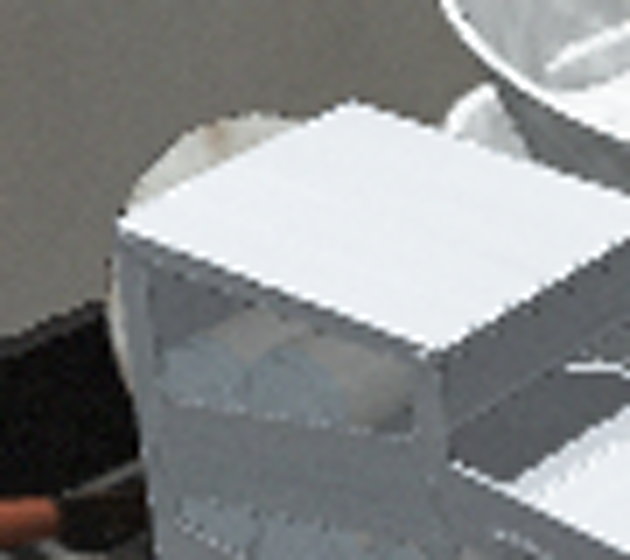

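View pics/s18win.png

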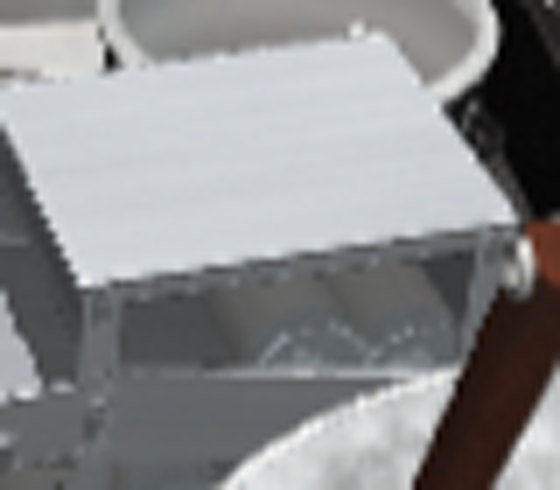

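The new tin shows up at both side windows, with its top at 0.176 and x about 0.105 behind the flap. Both ends are at |y| of about 0.063, and the flap-area points match the shut state from before. Handing in.

Run:
```python
from h import *
P0=np.nan_to_num(cloud(load('scene0')),nan=-9);P=np.nan_to_num(cloud(load('c18')),nan=-9)
for n,lo,hi in(('short',[.33,.17,.062],[.43,.27,.085]),('jar1',[.35,.28,.085],[.42,.36,.13]),('jar2',[.43,.28,.085],[.52,.36,.13]),('garlic',[.55,-.13,.01],[.68,-.02,.1])):
    f=lambda p:np.median(p[((p>lo)&(p<hi)).all(2)],0)
    print(n,f(P)-f(P0))
print(ctrl.close_job())
```

```text
short [-0.0003  0.0003 -0.    ]
jar1 [-0.0002 -0.0003 -0.0002]
jar2 [ 0.0002 -0.0002  0.0006]
garlic [0.0013 0.0015 0.0009]
the job is handed in; nothing more can be done
None
```

The tall tin is in the rack's upper run, and I handed the job in at about 33 s on the robot's clock, against the 72 s limit. The hand-in gives no verdict, so the checks below are my own.

I lifted the tin out from among the jars, stood it upright on the mat and let go. I then tipped it along the ribs with a two-finger push near its top. I picked it up across its middle, laid it on the loading ledge and pushed it over the crest and through the flap.

**Last checks:**
- **Tin position:** it lies square across the run, about 105 mm behind the flap with its top at 0.176 m. That matches the rest position you gave.
- **Flap:** the flap-area depth points are about the same as when it hung shut before the push. I judged it shut from that and did not measure the flap angle.
- **Neighbours:** the short tin, both jars and the garlic moved less than 3 mm by measurement. I did not measure the lemon; the arm never came near it.
- **Gripper:** it ended well clear of everything.

No check failed. The only disagreement was a spread of 3 to 6 mm between the cameras.

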